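# Probe the helmet stand's socket and fit the support that stands level

## Robot

A 6-joint arm with a two-finger parallel gripper is mounted at the origin on the work surface. World frame = base frame: x ahead of the robot, y to its left, z up, the work surface at z = 0. Lengths are in m, angles in rad, forces in N, time in s.
With the tool pointing down it reaches from about 0.35 to 0.8 m from the base axis. Payload 7.3 kg.
Tool frame: the origin (TCP) lies between the finger pads; the fingertips stand 14 mm ahead of it and the grasp point (between the pads) lies 5 mm behind it; x points along the fingers, y is the direction in which the jaws open and shut, and the axes are right-handed (so a half turn about x gives the same grasp; the last joint's range is limited). The gripper opens to 85 mm and grips with 20 to 120 N. Pads are 22 mm wide; open, the fingers measure 114 mm over their backs; the gripper's body (76 mm by 85 mm) begins 54 mm behind the grasp point. The pads swing forward as they close: fully open they stand 13 mm farther back than shut.
Start: joints at [-1.313, 0.342, 1.524, -0, 1.275, -0.146], TCP at [0.206, -0.483, 0.245] pointing down, gripper open.
Joint ranges: [-2.53, 2.53], [-0.77, 2.02], [0.04, 2.7], [-1, 4.14], [0.28, 2.66], [-3.11, 3.11]. Speed limits (rad/s): [2.57, 2.57, 3.14, 3.14, 3.14, 3.14].

## Interface

Orientations are given as a unit quaternion [w, x, y, z].
In Python, from station import state, imaging, r gives the robot as it stands. The module is installed in compiled form; this text tells all that it offers.
- The arm moves only by the tool arm_command, never from a script. Its argument "rows" is one flat list of numbers, 5 for each row, row after row: the shift along the tool's x, y, z in m, then the turn about the tool's x in rad, then the closure, from -1 (fully open) to 1 (shut), so that 0 is half open. In form: [x, y, z, spin, gripper, x, y, z, spin, gripper, ...]. A call has 1 to 20 rows; each row shifts and turns the pose as measured when the row begins, along the tool's axes as they then stand; what a row does not reach is not made up. A row lasts 1/10 s, in which the tool goes at most 50 mm and 8.59 degrees, less where a joint would pass 70% of its speed; a pose out of reach is approached as far as the arm can. A call is refused whole if a number of a shift passes 0.05 or a number of a turn 0.15, either way. A call with a gripper value outside its range is refused whole. The fingers move at their own pace and stop on an object; "force" is the grip in N (left out, the last holds). Time passes only in rows, so rows that do not move let the fingers close. It gives the time, the measured TCP pose, the force and the opening at its end, in the units of the state.
- state(): the state, without advancing time (a new reading comes with each control period).
- imaging.get_image(name): name is "scene" or "top"; returns (picture, depth): 384x512x3 uint8, red, green, blue; 384x512 float32, m along the optical axis (not along the pixel's ray), 0 where there is no reading.
- imaging.camera_params(name): a dict with "camera_matrix" (3x3 intrinsics, pixels), "distortion" ([k1, k2, p1, p2, k3] as OpenCV has them; the pictures are not rectified), "world_from_camera" (4x4, takes a point from camera to world coordinates). Camera axes: x right, y up, looking along -z (the intrinsics and any distortion apply to the point x, -y, -z); pixel columns grow to the right and rows downward; lengths in m; the calibration is good to about 2 mm. A picture is of the moment at which its call begins. camera_params takes no time and is no camera call.
- r.close_job(): hands the job in, once; it reports no verdict.
The state is a dict: "time": time; "qpos": joint angles; "dq": joint speeds; "joint_efforts": joint torques, N m; "position": TCP position; "orientation": TCP orientation; "force": force on the tool from outside, world axes, zero at the start; "wrist_torque": the same for the moment, N m; "finger_gap": finger opening in m.
Only numpy, scipy, OpenCV 4.12 (cv2) and the standard library are available. Lean on these libraries where they do the work, as an engineer would, in place of code of your own. Each camera call takes 0.05 s, during which the arm holds its last target.

## Task

The helmet stand has lost its front support, and nobody knows how deep that socket is: take the depth rod from the wooden rack, feel gently down to the bottom of the empty socket with it, and put the rod back in its own hole in the rack. Then fit the one post from the rack whose pad will stand level with the two fixed pads, pressing it firmly but carefully past the spring catch right down to the bottom. Choose by the probing and never push a wrong post down to the bottom; leave the other two posts standing in the rack and disturb nothing else on the table.

Things in the scene. Friction and masses are not known exactly. Their poses are not given: they have to be found in the camera images.
- stand: helmet stand, fixed: grey block 150 x 170 x 50 mm (x, y, z) with two fixed supports at x = +45, y = -55 and +55 mm, 16 mm thick with 28 mm black pads; the pad tops are 60 mm above the block's top face (110 mm above the table). Origin: centre of the block's underside. Over 45 N from the rod or a post, knocks included, damages it: touch down below 25 mm/s
- socket (a point): centre of the mouth of the empty socket, in the block's top face, 50 mm above the table, at x = -45, y = 0 mm of the stand. Vertical blind bore 17.5 mm in diameter with a 2 mm chamfer and a flat hard bottom; its depth below the top face is 18, 28 or 38 mm, not known beforehand and the same as one post's length less 60 mm
- catch (a point): spring catch in the socket, 10 mm below its mouth: a steel ball that stands 2.25 mm out of the bore wall, on the side away from the two supports. A post does not drop past it by itself: it takes a push of about 4 to 12 N to go past and to slide on along it, down to the bottom. The thin rod passes it freely
- rack: wooden rack block, fixed, 60 x 230 x 40 mm (x, y, z), origin at the centre of its underside. Four blind holes 30 mm deep in a row along its y, 55 mm apart (y = -82.5, -27.5, 27.5, 82.5 mm): the first three, 18 mm in diameter, hold the three posts in any order, the last, 10 mm in diameter, holds the depth rod
- rod_rest (a point): centre of the mouth of the rod's hole in the rack (y = +82.5 mm of the rack, 40 mm above the table); 10 mm in diameter, 30 mm deep, 2 mm chamfer
- rod_grip (a point): middle of the depth rod's black cylindrical grip, 24 mm diameter x 35 mm tall, at the top of the rod. Below it is a straight steel rod 8 mm in diameter, 80 mm long; the rod's tip is 97.5 mm below this point, the grip's top 17.5 mm above it. z points up along the rod
- rod_tip (a point): centre of the flat lower end of the depth rod (8 mm diameter)
- post_a_mid (a point): loose helmet-stand support post, 78 mm long overall: plain aluminium shaft 16 mm diameter with a small chamfer at the foot, and on top a black rubber pad, 28 mm diameter x 20 mm tall (included in the length). This point is on its axis, half-way up (39 mm above the foot); z points up along the post
- post_b_mid (a point): loose helmet-stand support post, 88 mm long overall: plain aluminium shaft 16 mm diameter with a small chamfer at the foot, and on top a black rubber pad, 28 mm diameter x 20 mm tall (included in the length). This point is on its axis, half-way up (44 mm above the foot); z points up along the post
- post_c_mid (a point): loose helmet-stand support post, 98 mm long overall: plain aluminium shaft 16 mm diameter with a small chamfer at the foot, and on top a black rubber pad, 28 mm diameter x 20 mm tall (included in the length). This point is on its axis, half-way up (49 mm above the foot); z points up along the post
Things that resemble listed ones, but are neither listed nor needed, are in the scene too. What is shaped like the part that bears post_a_mid but orange or white is not meant.

How it is judged:
On the way, in this order (a step that is already met when the one before it is completed fails the run):
1. the depth rod's tip rests on the bottom of the empty socket (horizontal distance between rod_tip and socket below 0.009 m and z of rod_tip in the frame of socket below -0.014 m and (contact force between rod and floor_a above 0.5 N or contact force between rod and floor_b above 0.5 N or contact force between rod and floor_c above 0.5 N)), for 0.1 s.
2. the depth rod stands in its own hole in the rack again (horizontal distance between rod_tip and rod_rest below 0.008 m and z of rod_tip in the frame of rack below 0.016 m and angle between rod_tip's own z axis and vertical below 0.15 rad and contact force between rod and the fingers below 0.1 N), for 0.2 s.
3. the matching post is pressed down on the bottom of the socket, its pad level with the two fixed pads ((((z of post_a_top in the frame of stand between 0.1065 and 0.1135 m and horizontal distance between post_a_foot and socket below 0.003 m and angle between post_a_foot's own z axis and vertical below 0.09 rad) and contact force between post_a and floor_a above 1 N) or ((z of post_b_top in the frame of stand between 0.1065 and 0.1135 m and horizontal distance between post_b_foot and socket below 0.003 m and angle between post_b_foot's own z axis and vertical below 0.09 rad) and contact force between post_b and floor_b above 1 N) or ((z of post_c_top in the frame of stand between 0.1065 and 0.1135 m and horizontal distance between post_c_foot and socket below 0.003 m and angle between post_c_foot's own z axis and vertical below 0.09 rad) and contact force between post_c and floor_c above 1 N))), for 0.1 s.
At the end, for the whole second after the job is handed in: One post stands upright in the socket with its pad top within 3.5 mm of the level of the fixed pads; the other two posts stand in their starting holes of the rack, the depth rod fully down in its own hole; all at rest and released (horizontal distance between rod_tip and rod_rest below 0.008 m and z of rod_tip in the frame of rack below 0.016 m and angle between rod_tip's own z axis and vertical below 0.15 rad and (((z of post_a_top in the frame of stand between 0.1065 and 0.1135 m and horizontal distance between post_a_foot and socket below 0.003 m and angle between post_a_foot's own z axis and vertical below 0.09 rad) and (z of post_b_foot in the frame of rack below 0.016 m and angle between post_b_foot's own z axis and vertical below 0.15 rad and distance of post_b_foot from where it was at the start of the episode below 0.012 m) and (z of post_c_foot in the frame of rack below 0.016 m and angle between post_c_foot's own z axis and vertical below 0.15 rad and distance of post_c_foot from where it was at the start of the episode below 0.012 m)) or ((z of post_b_top in the frame of stand between 0.1065 and 0.1135 m and horizontal distance between post_b_foot and socket below 0.003 m and angle between post_b_foot's own z axis and vertical below 0.09 rad) and (z of post_a_foot in the frame of rack below 0.016 m and angle between post_a_foot's own z axis and vertical below 0.15 rad and distance of post_a_foot from where it was at the start of the episode below 0.012 m) and (z of post_c_foot in the frame of rack below 0.016 m and angle between post_c_foot's own z axis and vertical below 0.15 rad and distance of post_c_foot from where it was at the start of the episode below 0.012 m)) or ((z of post_c_top in the frame of stand between 0.1065 and 0.1135 m and horizontal distance between post_c_foot and socket below 0.003 m and angle between post_c_foot's own z axis and vertical below 0.09 rad) and (z of post_a_foot in the frame of rack below 0.016 m and angle between post_a_foot's own z axis and vertical below 0.15 rad and distance of post_a_foot from where it was at the start of the episode below 0.012 m) and (z of post_b_foot in the frame of rack below 0.016 m and angle between post_b_foot's own z axis and vertical below 0.15 rad and distance of post_b_foot from where it was at the start of the episode below 0.012 m))) and linear speed of each of post_a, post_b, post_c, rod below 0.02 m/s); the robot touches nothing.
It fails at once if the rod or a post was pressed or knocked on the stand or its socket's bottom with more than 45 N (contact force between any of post_a, post_b, post_c, rod and floor_a above 45 N or contact force between any of post_a, post_b, post_c, rod and floor_b above 45 N or contact force between any of post_a, post_b, post_c, rod and floor_c above 45 N or contact force between any of post_a, post_b, post_c, rod and stand above 45 N).
It fails at once if a post of the wrong length was pushed down to the bottom of the socket (contact force between any of post_a, post_c and floor_b above 1 N or contact force between any of post_a, post_b and floor_c above 1 N or contact force between any of post_b, post_c and floor_a above 1 N).
It fails at once if a bystander was pushed more than 25 mm or tipped over (distance of any of tin, cup, water, tape, driver, case, radio from where it was at the start of the episode above 0.025 m or angle between any of tin, cup, water, tape, driver, case, radio's own z axis and vertical above 0.4 rad).
It also fails if it takes over 72 s, if anything falls off the work surface, if the arm or the gripper's body presses on something with over 40 N, if the wrist force passes 120 N, or if a joint passes its speed limit or range.

## Working session

There is one attempt and no reset: what is moved stays moved. The work goes in short steps, Python scripts to look and compute and a tool call to move; the robot and the scene stay as the last step left them, time stands still between calls to the robot, and variables do not carry over. Pictures are saved under pics/ and viewed, and the job is handed in when it is done.

Besides the shell and the picture viewer there is one more tool, called after "Request:" as name(argument=value, ...) on one line, values as JSON. arm_command: Moves the arm, as the interface text tells. Its arguments: {"type":"object","properties":{"rows":{"type":"array"},"force":{"type":"number"}},"required":["rows"]}

```bash
mkdir -p pics
cat > h.py <<'E'
import numpy as np, cv2
from station import state, imaging, r
def snap(n,tag):
    im,d=imaging.get_image(n); np.savez(f'pics/{tag}.npz',im=im,d=d); cv2.imwrite(f'pics/{tag}.png',im[:,:,::-1]); return im,d
def load(tag):
    z=np.load(f'pics/{tag}.npz'); return z['im'],z['d']
def ray(n,px):
    c=imaging.camera_params(n); K=np.array(c['camera_matrix']);D=np.array(c['distortion']);T=np.array(c['world_from_camera'])
    p=cv2.undistortPoints(np.array(px,float).reshape(-1,1,2),K,D).reshape(-1,2)
    v=np.c_[p[:,0],-p[:,1],-np.ones(len(p))]
    return T[:3,3],v@T[:3,:3].T
def plane(n,px,z):
    o,v=ray(n,px); return o+v*((z-o[2])/v[:,2:3])
def proj(n,P):
    c=imaging.camera_params(n); K=np.array(c['camera_matrix']);D=np.array(c['distortion']);T=np.array(c['world_from_camera'])
    q=(np.array(P,float).reshape(-1,3)-T[:3,3])@T[:3,:3]
    q=q*[1,-1,-1]
    return cv2.projectPoints(q,np.zeros(3),np.zeros(3),K,D)[0].reshape(-1,2)
def cloud(n,d):
    h,w=d.shape; u,v=np.meshgrid(np.arange(w),np.arange(h))
    o,V=ray(n,np.c_[u.ravel(),v.ravel()]); P=o+V*d.reshape(-1,1); P[d.ravel()==0]=np.nan
    return P.reshape(h,w,3)
E
python3 - <<'E'
from h import *
for n in('scene','top'):
    snap(n,n+'0'); c=imaging.camera_params(n); print(n,np.round(c['world_from_camera'],3).tolist(),np.round(c['camera_matrix'],1).tolist(),c['distortion'])
print(state())
E
```

```text
scene [[-0.762, -0.454, 0.462, 0.981], [0.648, -0.545, 0.533, 0.488], [0.009, 0.705, 0.709, 0.721], [0.0, 0.0, 0.0, 1.0]] [[417.8, 0.0, 247.7], [0.0, 417.8, 189.1], [0.0, 0.0, 1.0]] [-0.10660118  0.          0.          0.          0.        ]
top [[-0.01, 0.985, -0.173, 0.476], [-1.0, -0.008, 0.013, 0.029], [0.011, 0.173, 0.985, 0.814], [0.0, 0.0, 0.0, 1.0]] [[385.1, 0.0, 264.3], [0.0, 385.1, 188.7], [0.0, 0.0, 1.0]] [-0.11944975  0.          0.          0.          0.        ]
{'time': 0.1, 'qpos': array([-1.31297107e+00,  3.42655280e-01,  1.52490846e+00, -4.12104902e-05,
        1.27541418e+00, -1.45975344e-01]), 'dq': array([-0.00065586, -0.00165177, -0.00376789,  0.00040476,  0.00049109,
       -0.00169323]), 'joint_efforts': array([ 1.04911262e-03, -4.34450090e+01, -2.46490198e+01, -1.79718086e-04,
        4.64798053e-03, -2.58858726e-06]), 'position': array([ 0.20621523, -0.48243698,  0.24469884]), 'orientation': array([-0.14131301, -0.69270121, -0.14228946,  0.69278379]), 'force': array([ 0.43725039, -0.34751185, -0.85119165]), 'wrist_torque': array([-0.03688439, -0.06866347, -0.05124806]), 'finger_gap': 0.08540411476091674}
```

View pics/scene0.png

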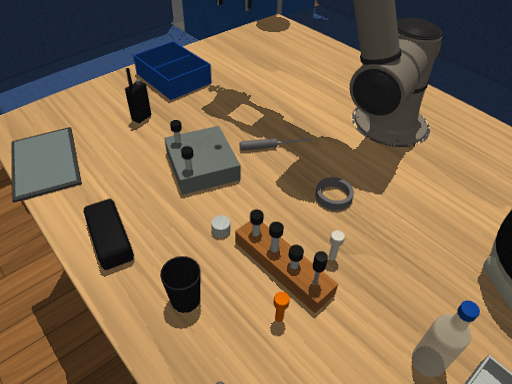

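View pics/top0.png

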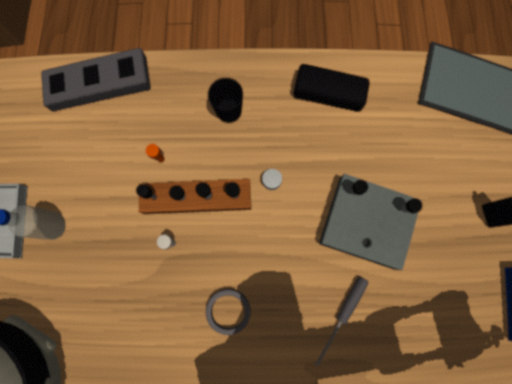

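Run:
```python
from h import *
a,_=load('scene0'); b,_=load('top0')
c=cv2.resize(a[190:320,220:360],None,fx=4,fy=4,interpolation=cv2.INTER_CUBIC)
d=cv2.resize(b[160:230,120:270],None,fx=4,fy=4,interpolation=cv2.INTER_CUBIC)
cv2.imwrite('pics/c1.png',c[:,:,::-1]);
e=cv2.resize(b[165:280,310:430],None,fx=4,fy=4,interpolation=cv2.INTER_CUBIC)
w=np.zeros((290+470,610,3),np.uint8); w[:280,:600]=d; w[290:290+460,:480]=e
cv2.imwrite('pics/c2.png',w[:,:,::-1][:, :][:760]) if 0 else None
cv2.imwrite('pics/c2.png',d[:,:,::-1]); cv2.imwrite('pics/c3.png',e[:,:,::-1])
```

```text
(no output)
```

View pics/c1.png

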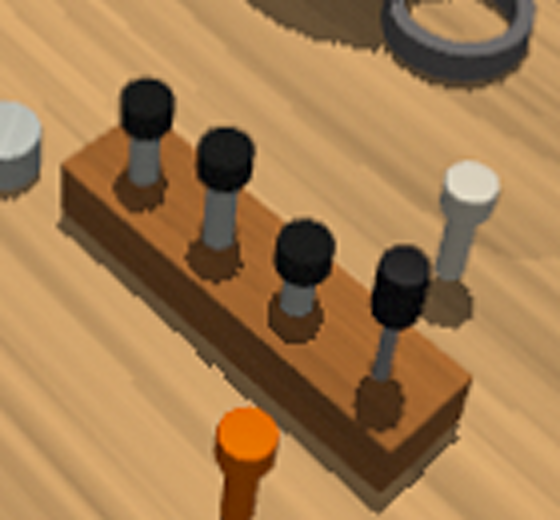

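View pics/c2.png

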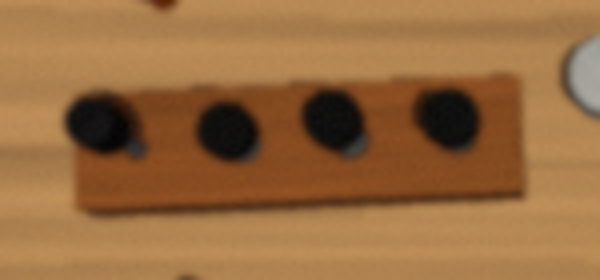

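View pics/c3.png

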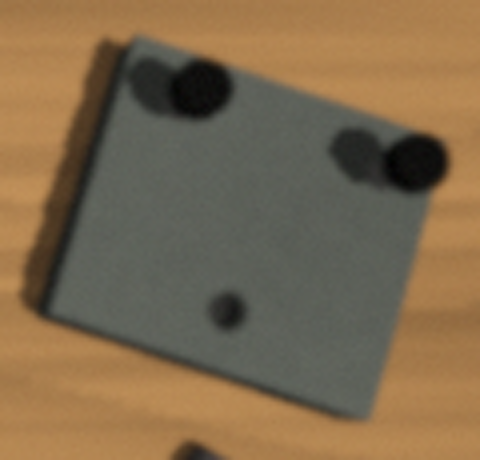

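```bash
cat > m.py <<'E'
from h import *
a,da=load('scene0'); b,db=load('top0')
Ct=cloud('top',db); Cs=cloud('scene',da)
# tops: points by depth in dark regions
def caps(n,im,C,box):
    m=(im.max(2)<45).astype(np.uint8); M=np.zeros_like(m); x0,y0,x1,y1=box; M[y0:y1,x0:x1]=m[y0:y1,x0:x1]
    k,l,s,c=cv2.connectedComponentsWithStats(M)
    for i in range(1,k):
        if s[i,4]<40: continue
        P=C[l==i]; zt=np.nanpercentile(P[:,2],95); Q=P[np.abs(P[:,2]-zt)<.006]
        q=np.nanmean(Q[:,:2],0); mm=(Q[:,:2].min(0)+Q[:,:2].max(0))/2
        print(n,c[i].round(1),s[i,4],'ztop',zt.round(4),'mean',q.round(4),'mid',mm.round(4),'n',len(Q))
caps('top',b,Ct,(130,170,260,210)); caps('top',b,Ct,(340,170,430,220))
caps('scene',a,Cs,(235,200,345,285)); caps('scene',a,Cs,(165,115,200,170))
# rack top rect
def rect(n,C,sel,h,tag):
    zz=C[...,2]; m=(sel&(np.abs(zz-h)<.006))
    P=C[m][:,:2]; r_=cv2.minAreaRect((P*1000).astype(np.float32)); print(n,tag,np.round(r_[0],1),np.round(r_[1],1),round(r_[2],2),len(P)); return P
ti=np.array(Ct); 
def within(C,x0,x1,y0,y1): return (C[...,0]>x0)&(C[...,0]<x1)&(C[...,1]>y0)&(C[...,1]<y1)
for n,C in(('top',Ct),('scene',Cs)):
    for z,t in((.04,'rack'),(.05,'stand')):
        box=(.3,.6,.0,.4) if t=='rack' else (.25,.65,-.4,0)
        rect(n,C,within(C,*box),z,t)
E
python3 m.py
```

```text
top [203.  189.7] 153 ztop 0.11 mean [0.5995 0.1342] mid [0.5995 0.1346] n 142
top [231.9 189.3] 157 ztop 0.1 mean [0.6015 0.0805] mid [0.6017 0.0812] n 146
top [145.  190.9] 167 ztop 0.1267 mean [0.5962 0.2431] mid [0.5955 0.2434] n 99
top [176.6 192.5] 148 ztop 0.0901 mean [0.5981 0.1888] mid [0.5981 0.189 ] n 130
top [355.6 186.7] 255 ztop 0.1113 mean [ 0.6018 -0.1606] mid [ 0.6012 -0.1612] n 150
top [407.9 204.7] 269 ztop 0.1111 mean [ 0.5654 -0.2627] mid [ 0.5651 -0.2634] n 141
scene [256.4 217. ] 159 ztop 0.0972 mean [0.6078 0.084 ] mid [0.6075 0.0833] n 115
scene [276.  229.5] 178 ztop 0.1078 mean [0.6053 0.138 ] mid [0.6052 0.1376] n 122
scene [295.5 253. ] 191 ztop 0.0881 mean [0.6041 0.1928] mid [0.6032 0.1933] n 127
scene [319.5 261.7] 212 ztop 0.1246 mean [0.6018 0.2477] mid [0.6014 0.2474] n 98
scene [175.5 125.6] 104 ztop 0.1094 mean [ 0.5713 -0.2609] mid [ 0.5706 -0.2612] n 63
scene [186.8 152.4] 122 ztop 0.1093 mean [ 0.6086 -0.1579] mid [ 0.6082 -0.1603] n 80
top rack [585.2 161.6] [ 32.8 228.5] 1.64 1546
top stand [ 542.4 -198.7] [172. 152.] 70.3 5672
scene rack [552.8 163.7] [ 94.5 229.4] 0.22 791
scene stand [ 546.4 -197.6] [177.6 151. ] 70.02 2434
```

```bash
cat >> h.py <<'E'
from scipy.spatial.transform import Rotation as R
def rot(s=None):
    s=s or state(); q=s['orientation']; return R.from_quat([q[1],q[2],q[3],q[0]]).as_matrix()
def tool(dw): return rot().T@np.array(dw)
def st():
    s=state(); print('t',round(s['time'],2),'pos',s['position'].round(4),'F',s['force'].round(2),'gap',round(s['finger_gap'],4),'q',s['qpos'].round(3)); print(rot(s).round(4).tolist())
E
python3 - <<'E'
from h import *
st()
a,da=load('scene0'); b,db=load('top0')
# socket mouth: dark blob
for n,im,box in(('top',b,(355,232,380,255)),('scene',a,(208,138,228,156))):
    x0,y0,x1,y1=box; g=im[y0:y1,x0:x1].astype(float).mean(2); bg=np.median(g); w=np.clip(bg-g-15,0,None)
    print(bg,g.min()); yy,xx=np.mgrid[y0:y1,x0:x1]; c=[(w*xx).sum()/w.sum(),(w*yy).sum()/w.sum()]
    m=g<bg-15; c2=[(xx[m].min()+xx[m].max())/2,(yy[m].min()+yy[m].max())/2]
    print(n,c,c2,m.sum(),plane(n,[c,c2],.05).round(4).tolist())
# cap tops by ellipse centre on plane using top z known
print(proj('top',[[.498,-.182,.05]]),proj('scene',[[.498,-.182,.05]]))
E
```

```text
t 0.1 pos [ 0.2062 -0.4824  0.2447] F [ 0.44 -0.35 -0.85] gap 0.0854 q [-1.313  0.343  1.525 -0.     1.275 -0.146]
[[-0.0004, 0.3929, -0.9196], [0.0013, -0.9196, -0.3929], [-1.0, -0.0014, -0.0002]]
92.66666666666667 23.333333333333332
top [np.float64(366.7504006994026), np.float64(242.50866967798345)] [np.float64(363.0), np.float64(246.0)] 86 [[0.4993, -0.1845, 0.05], [0.4925, -0.1766, 0.05]]
110.16666666666666 48.0
scene [np.float64(217.55269281914894), np.float64(146.72755984042553)] [np.float64(217.5), np.float64(146.5)] 36 [[0.5049, -0.1803, 0.05], [0.5045, -0.1811, 0.05]]
[[365.54468264 243.17139072]] [[219.31064251 145.28653582]]
```

Request:
arm_command(rows=[0,0,0,-0.146,-0.2,0,0,0,-0.146,-0.2,0,0,0,-0.146,-0.2,0,0,0,-0.146,-0.2,0,0,0,-0.146,-0.2,0,0,0,-0.146,-0.2,0,0,0,-0.146,-0.2,0,0,0,-0.146,-0.2,0,0,0,0,-0.2], force=40)

```text
time: 1.0
position: [0.2056, -0.4802, 0.2408]
orientation: [0.505, 0.493, 0.512, -0.489]
force: [1.1, -0.1, -0.3]
finger_gap: 0.0511
```

```bash
python3 -c "
from h import *
st(); print(tool([.599,.245,.245]-state()['position']))"
```

```text
t 1.0 pos [ 0.2056 -0.4802  0.2408] F [ 1.12 -0.14 -0.31] gap 0.0511 q [-1.313  0.347  1.53   0.     1.275 -1.347]
[[-0.0027, 0.9994, 0.0345], [0.0102, 0.0345, -0.9994], [-0.9999, -0.0023, -0.0103]]
[ 0.00210903  0.41814463 -0.71123505]
```

Request:
arm_command(rows=[0,0.021,-0.0355,0,-0.2,0,0.021,-0.0355,0,-0.2,0,0.021,-0.0355,0,-0.2,0,0.021,-0.0355,0,-0.2,0,0.021,-0.0355,0,-0.2,0,0.021,-0.0355,0,-0.2,0,0.021,-0.0355,0,-0.2,0,0.021,-0.0355,0,-0.2,0,0.021,-0.0355,0,-0.2,0,0.021,-0.0355,0,-0.2,0,0.021,-0.0355,0,-0.2,0,0.021,-0.0355,0,-0.2,0,0.021,-0.0355,0,-0.2,0,0.021,-0.0355,0,-0.2,0,0.021,-0.0355,0,-0.2,0,0.021,-0.0355,0,-0.2,0,0.021,-0.0355,0,-0.2,0,0.021,-0.0355,0,-0.2,0,0.021,-0.0355,0,-0.2,0,0.021,-0.0355,0,-0.2])

```text
time: 3.0
position: [0.6447, 0.2504, 0.243]
orientation: [0.48, 0.517, 0.488, -0.515]
force: [-0.2, -0.3, 0.1]
finger_gap: 0.0514
```

```bash
python3 -c "
from h import *
st(); print(tool([.599,.245,.245]-state()['position']))"
```

```text
t 3.0 pos [0.6447 0.2504 0.243 ] F [-0.21 -0.26  0.1 ] gap 0.0514 q [0.255 0.668 0.986 0.011 1.491 0.319]
[[-0.006, 0.9979, -0.0647], [0.0098, -0.0647, -0.9979], [-0.9999, -0.0066, -0.0094]]
[-0.00175802 -0.04531072  0.00831993]
```

Request:
arm_command(rows=[0,0,0,0,-0.2,0,-0.015,0,-0.045,-0.2,0,-0.015,0.002,-0.045,-0.2,0,-0.008,0,0,-0.2,0,0,0,0,-0.2,0,0,0,0,-0.2])

```text
time: 3.6
position: [0.6061, 0.2539, 0.2374]
orientation: [0.498, 0.496, 0.508, -0.498]
force: [0.7, -0.6, 0.2]
finger_gap: 0.0515
```

```bash
python3 -c "
from h import *
st(); print(tool([.599,.245,.245]-state()['position']))
snap('top','top1');snap('scene','scene1')"
```

```text
t 3.6 pos [0.6061 0.2539 0.2374] F [ 0.71 -0.59  0.2 ] gap 0.0515 q [0.275 0.602 1.12  0.012 1.429 0.261]
[[-0.0123, 0.9999, 0.012], [0.0086, 0.0121, -0.9999], [-0.9999, -0.0122, -0.0087]]
[-0.00760331 -0.00730251  0.008707  ]
```

View pics/scene1.png

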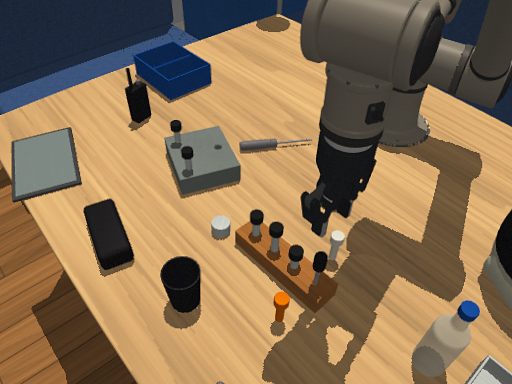

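```bash
python3 -c "
from h import *
st(); print(tool([.599,.2455,.165]-state()['position']))"
```

```text
t 3.7 pos [0.6064 0.2539 0.2374] F [ 0.43 -0.13 -0.01] gap 0.0514 q [0.275 0.603 1.119 0.012 1.429 0.26 ]
[[-0.0121, 0.9998, 0.0128], [0.0087, 0.0129, -0.9999], [-0.9999, -0.012, -0.0088]]
[ 0.07236699 -0.00662853  0.00891143]
```

Request:
arm_command(rows=[0.014,-0.002,0.002,0,-0.2,0.014,-0.002,0.002,0,-0.2,0.014,-0.002,0.002,0,-0.2,0.014,-0.001,0.002,0,-0.2,0.014,0,0,0,-0.2,0,0,0,0,-0.2,0,0,0,0,-0.2])

```text
time: 4.4
position: [0.6026, 0.2447, 0.1662]
orientation: [0.497, 0.5, 0.505, -0.498]
force: [0.2, 0.3, 1.1]
finger_gap: 0.0512
```

```bash
python3 -c "
from h import *
st(); print(tool([.599,.2455,.1025]-state()['position']))"
```

```text
t 4.4 pos [0.6026 0.2447 0.1662] F [0.17 0.32 1.12] gap 0.0512 q [0.263 0.637 1.255 0.012 1.254 0.255]
[[-0.0071, 1.0, 0.0042], [0.0098, 0.0043, -0.9999], [-0.9999, -0.007, -0.0098]]
[ 0.06377304 -0.00314751 -0.00016268]
```

Request:
arm_command(rows=[0.014,-0.001,0,0,-0.2,0.014,-0.001,0,0,-0.2,0.014,-0.001,0,0,-0.2,0.014,0,0,0,-0.2,0.007,0,0,0,-0.2,0,0,0,0,-0.2,0,0,0,0,-0.2])

```text
time: 5.1
position: [0.604, 0.246, 0.107]
orientation: [0.498, 0.504, 0.503, -0.495]
force: [-1.0, -0.4, 1.5]
finger_gap: 0.0512
```

```bash
python3 -c "
from h import *
st(); print(tool([.599,.2455,.1025]-state()['position']));print(plane('top',proj('top',[[.599,.2455,.1]]),.1))
im,_=snap('scene','scene2'); cv2.imwrite('pics/c4.png',cv2.resize(im[180:310,230:400],None,fx=4,fy=4)[:,:,::-1])"
```

```text
t 5.1 pos [0.604 0.246 0.107] F [-1.   -0.38  1.54] gap 0.0512 q [0.264 0.692 1.326 0.012 1.117 0.257]
[[0.0036, 1.0, 0.0019], [0.0126, 0.0019, -0.9999], [-0.9999, 0.0037, -0.0126]]
[ 0.00446091 -0.00496855  0.00057056]
[[0.599  0.2455 0.1   ]]
```

View pics/c4.png

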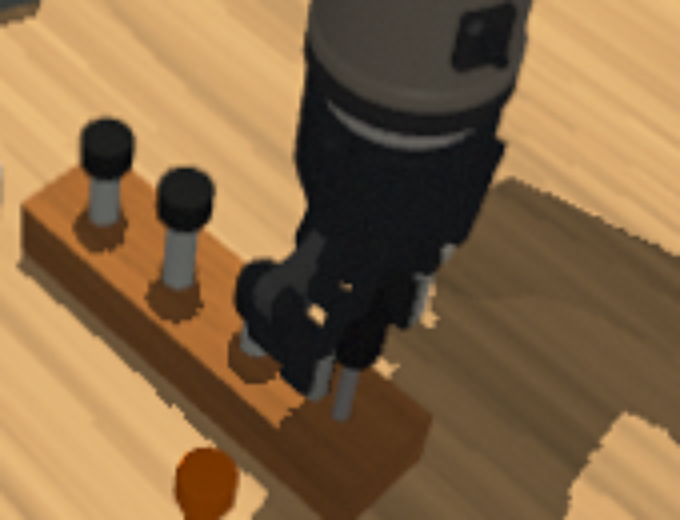

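Request:
arm_command(rows=[0.004,-0.004,0,0,-0.2,0,0,0,0,-0.2,0,0,0,0,0.1,0,0,0,0,0.3,0,0,0,0,0.5,0,0,0,0,0.6,0,0,0,0,0.6], force=40)

```text
time: 5.85
position: [0.5999, 0.2464, 0.1047]
orientation: [0.499, 0.504, 0.502, -0.495]
force: [0.2, 0.4, -0.1]
finger_gap: 0.0237
```

```bash
python3 -c "
from h import *
st()"
```

```text
t 5.85 pos [0.5999 0.2464 0.1047] F [ 0.22  0.41 -0.14] gap 0.0237 q [0.266 0.688 1.342 0.013 1.103 0.259]
[[0.0056, 1.0, 0.002], [0.0134, 0.002, -0.9999], [-0.9999, 0.0056, -0.0133]]
```

Request:
arm_command(rows=[-0.008,0,0,0,1,-0.01,0,0,0,1,-0.01,0,0,0,1,-0.01,0,0,0,1,-0.02,0,0,0,1,-0.025,0,0,0,1,-0.025,0,0,0,1,-0.02,0,0,0,1,0,0,0,0,1,0,0,0,0,1])

```text
time: 6.85
position: [0.5998, 0.2444, 0.2445]
orientation: [0.5, 0.506, 0.501, -0.493]
force: [-0.6, -0.2, -1.7]
finger_gap: 0.0231
```

```bash
python3 -c "
from h import *
st();print(tool([.502,-.182,.235]-state()['position']))
im,_=snap('scene','scene3'); cv2.imwrite('pics/c5.png',cv2.resize(im[120:310,230:400],None,fx=3,fy=3)[:,:,::-1]);snap('top','top3')"
```

```text
t 6.85 pos [0.5998 0.2444 0.2445] F [-0.63 -0.22 -1.67] gap 0.0231 q [0.264 0.565 1.166 0.011 1.396 0.26 ]
[[0.0115, 0.9999, 0.0019], [0.0147, 0.0017, -0.9999], [-0.9998, 0.0115, -0.0147]]
[ 0.00214481 -0.09862875  0.42635237]
```

View pics/c5.png

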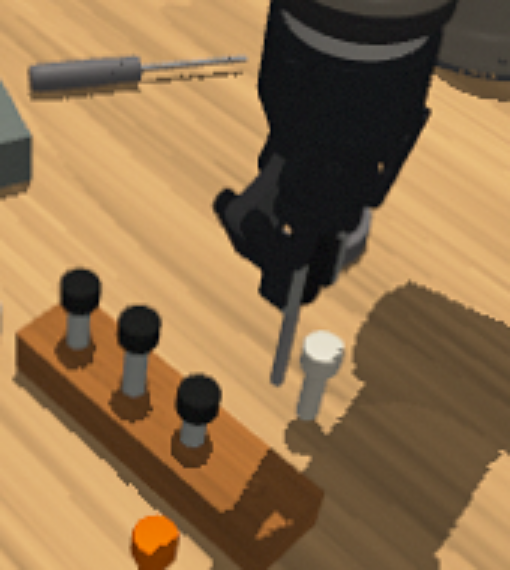

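Request:
arm_command(rows=[0,-0.006,0.015,0,1,0,-0.006,0.025,0,1,0,-0.006,0.026,0,1,0,-0.006,0.026,0,1,0,-0.006,0.026,0,1,0,-0.006,0.026,0,1,0,-0.006,0.026,0,1,0,-0.006,0.026,0,1,0,-0.006,0.026,0,1,0,-0.006,0.026,0,1,0,-0.006,0.026,0,1,0,-0.006,0.026,0,1,0,-0.006,0.026,0,1,0,-0.006,0.026,0,1,0,-0.006,0.026,0,1,0,-0.006,0.02,0,1,0,0,0.01,0,1,0,0,0,0,1,0,0,0,0,1])

```text
time: 8.85
position: [0.4905, -0.1766, 0.2132]
orientation: [0.487, 0.496, 0.514, -0.502]
force: [0.8, -0.4, -0.4]
finger_gap: 0.023
```

```bash
python3 -c "
from h import *
st();print(tool([.502,-.182,.235]-state()['position']))"
```

```text
t 8.85 pos [ 0.4905 -0.1766  0.2132] F [ 0.76 -0.35 -0.45] gap 0.023 q [-0.495  0.384  1.555  0.004  1.242 -0.5  ]
[[-0.032, 0.9995, 0.0031], [0.0217, 0.0038, -0.9998], [-0.9993, -0.032, -0.0218]]
[-0.02231797  0.0107379   0.00500552]
```

```bash
python3 -c "
from h import *
Rg=np.array([[0.0056, 1.0, 0.002], [0.0134, 0.002, -0.9999], [-0.9999, 0.0056, -0.0133]])
s=state(); tip=s['position']+rot(s)@Rg.T@np.array([0,0,-.0947]); print('pred tip',tip)
a,_=snap('scene','scene4'); b,_=snap('top','top4'); print(proj('scene',[tip]),proj('top',[tip]))
cv2.imwrite('pics/c6.png',cv2.resize(a[100:200,150:270],None,fx=5,fy=5,interpolation=cv2.INTER_CUBIC)[:,:,::-1])
cv2.imwrite('pics/c7.png',cv2.resize(b[165:285,310:430],None,fx=5,fy=5,interpolation=cv2.INTER_CUBIC)[:,:,::-1])"
```

```text
pred tip [ 0.48697638 -0.17576216  0.11852092]
[[223.43099375 122.70899821]] [[372.59573247 248.04808439]]
```

View pics/c6.png

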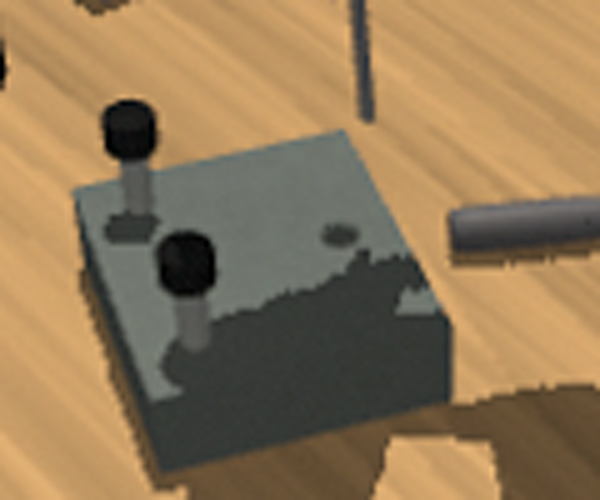

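View pics/c7.png

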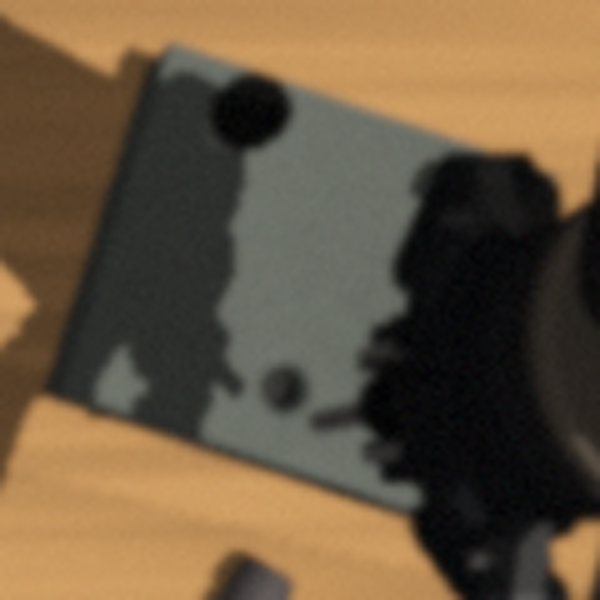

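```bash
cat >> h.py <<'E'
def tri(ps,pt):
    o1,v1=ray('scene',[ps]); o2,v2=ray('top',[pt]); v1=v1[0]/np.linalg.norm(v1[0]); v2=v2[0]/np.linalg.norm(v2[0])
    A=np.c_[v1,-v2]; t=np.linalg.lstsq(A,o2-o1,rcond=None)[0]; p=o1+t[0]*v1;q=o2+t[1]*v2
    return (p+q)/2,np.linalg.norm(p-q)
E
python3 -c "
from h import *
print(tri([223.6,123.8],[372.6,249.2])); print(tri([217.55,146.73],[366.75,242.5]))
print(plane('scene',[[223.6,123.8]],.1185),plane('top',[[372.6,249.2]],.1185))"
```

```text
(array([ 0.48512652, -0.17734348,  0.11343658]), np.float64(0.0004727984179561532))
(array([ 0.49978978, -0.18676627,  0.04309633]), np.float64(0.0008591103517513678))
[[ 0.48937563 -0.1720221   0.1185    ]] [[ 0.48490097 -0.17567592  0.1185    ]]
```

Request:
arm_command(rows=[0,0.008,0.004,0,1,0,0.008,0.004,0,1,0,0,0,0,1,0,0,0,0,1])

```text
time: 9.35
position: [0.5094, -0.1826, 0.2128]
orientation: [0.489, 0.496, 0.515, -0.5]
force: [-0.0, -0.5, -1.1]
finger_gap: 0.0231
```

```bash
cat >> h.py <<'E'
Rg=np.array([[0.0056, 1.0, 0.002], [0.0134, 0.002, -0.9999], [-0.9999, 0.0056, -0.0133]])
def tip():
    s=state(); return s['position']+rot(s)@Rg.T@np.array([0,0,-.0947])
E
python3 -c "
from h import *
st(); t=tip(); print(t, tool([.502,-.1845,.06]-t))"
```

```text
t 9.35 pos [ 0.5094 -0.1826  0.2128] F [-0.01 -0.48 -1.12] gap 0.0231 q [-0.488  0.418  1.501  0.004  1.26  -0.498]
[[-0.0308, 0.9995, 0.0078], [0.0212, 0.0084, -0.9997], [-0.9993, -0.0307, -0.0214]]
[ 0.5059441  -0.18183126  0.11820145] [ 0.05822587 -0.00218062  0.00388325]
```

Request:
arm_command(rows=[0.012,-0.001,0.002,0,1,0.012,-0.001,0.002,0,1,0.012,0,0,0,1,0.012,0,0,0,1,0.003,0,0,0,1,0,0,0,0,1])

```text
time: 9.95
position: [0.504, -0.1852, 0.1567]
orientation: [0.488, 0.495, 0.516, -0.501]
force: [0.3, 0.7, -0.9]
finger_gap: 0.0229
```

```bash
python3 -c "
from h import *
st(); t=tip(); print(t, tool([.502,-.1845,.05]-t));a,_=snap('scene','scene5'); b,_=snap('top','top5'); print(proj('scene',[t]),proj('top',[t]))
cv2.imwrite('pics/c8.png',cv2.resize(a[100:200,150:270],None,fx=5,fy=5,interpolation=cv2.INTER_CUBIC)[:,:,::-1])
cv2.imwrite('pics/c9.png',cv2.resize(b[165:285,310:430],None,fx=5,fy=5,interpolation=cv2.INTER_CUBIC)[:,:,::-1])"
```

```text
t 9.95 pos [ 0.504  -0.1852  0.1567] F [ 0.27  0.71 -0.91] gap 0.0229 q [-0.497  0.47   1.586  0.004  1.125 -0.507]
[[-0.0333, 0.9994, 0.008], [0.0223, 0.0087, -0.9997], [-0.9992, -0.0331, -0.0225]]
[ 0.5003471  -0.18430922  0.06207686] [0.01200786 0.00205025 0.00047606]
[[217.82714552 141.48007009]] [[368.29314982 241.7385381 ]]
```

View pics/c8.png

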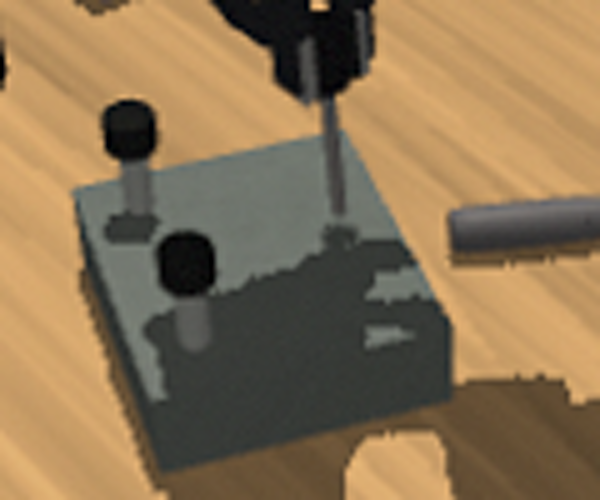

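View pics/c9.png

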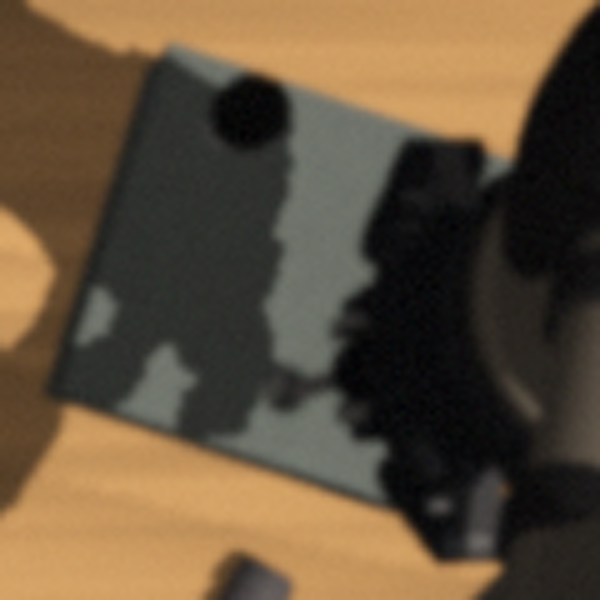

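Request:
arm_command(rows=[0.005,0.002,0,0,1,0.005,0,0,0,1,0.005,0,0,0,1,0.005,0,0,0,1,0.003,0,0,0,1,0,0,0,0,1])

```text
time: 10.65
position: [0.5065, -0.1851, 0.1336]
orientation: [0.49, 0.495, 0.515, -0.5]
force: [-0.2, 0.5, -0.4]
finger_gap: 0.023
```

```bash
python3 -c "
from h import *
st(); t=tip(); print(t, tool([.502,-.1845,.05]-t))"
```

```text
t 10.65 pos [ 0.5065 -0.1851  0.1336] F [-0.18  0.5  -0.36] gap 0.023 q [-0.495  0.499  1.61   0.004  1.069 -0.505]
[[-0.0298, 0.9995, 0.0083], [0.0203, 0.0089, -0.9998], [-0.9993, -0.0296, -0.0206]]
[ 0.50313445 -0.18442831  0.03895158] [-0.01100885 -0.0014621  -0.00016516]
```

Inside the mouth, no contact yet. Now slowly.

Request:
arm_command(rows=[0.0015,0,0,0,1,0.0015,0,0,0,1,0.0015,0,0,0,1,0.0015,0,0,0,1,0.0015,0,0,0,1,0.0015,0,0,0,1])

```text
time: 11.25
position: [0.507, -0.1855, 0.1263]
orientation: [0.491, 0.496, 0.514, -0.5]
force: [-4.0, 1.0, 18.3]
finger_gap: 0.023
```

Request:
arm_command(rows=[0,0,0,0,1,0,0,0,0,1])

```text
time: 11.45
position: [0.5071, -0.1856, 0.1271]
orientation: [0.491, 0.496, 0.513, -0.5]
force: [0.6, -0.2, -0.5]
finger_gap: 0.0231
```

```bash
python3 -c "
from h import *
st(); t=tip(); print(t)"
```

```text
t 11.45 pos [ 0.5071 -0.1856  0.1271] F [ 0.58 -0.19 -0.49] gap 0.0231 q [-0.495  0.506  1.618  0.004  1.049 -0.505]
[[-0.0262, 0.9996, 0.0085], [0.0179, 0.009, -0.9998], [-0.9995, -0.026, -0.0181]]
[ 0.50414491 -0.18521613  0.03245493]
```

Request:
arm_command(rows=[0.001,0,0,0,1,0.0008,0,0,0,1,0.0008,0,0,0,1,0.0008,0,0,0,1])

```text
time: 11.85
position: [0.5074, -0.186, 0.1265]
orientation: [0.492, 0.496, 0.512, -0.5]
force: [-3.2, 0.1, 8.7]
finger_gap: 0.0232
```

Request:
arm_command(rows=[0.0006,0,0,0,1,0.0006,0,0,0,1])

```text
time: 12.05
position: [0.5073, -0.1859, 0.1265]
orientation: [0.492, 0.496, 0.512, -0.5]
force: [-1.6, 1.1, 6.5]
finger_gap: 0.0233
```

```bash
python3 -c "
from h import *
st(); t=tip(); print(t)"
```

```text
t 12.05 pos [ 0.5073 -0.1859  0.1265] F [-1.61  1.06  6.55] gap 0.0233 q [-0.495  0.506  1.62   0.003  1.044 -0.505]
[[-0.024, 0.9997, 0.009], [0.016, 0.0093, -0.9998], [-0.9996, -0.0239, -0.0162]]
[ 0.50452895 -0.18563172  0.03185046]
```

Request:
arm_command(rows=[-0.008,0,0,0,1,-0.015,0,0,0,1,-0.015,0,0,0,1,-0.02,0,0,0,1,-0.02,0,0,0,1,-0.02,0,0,0,1,-0.015,0,0,0,1,-0.005,0,0,0,1,0,0,0,0,1])

```text
time: 12.95
position: [0.51, -0.1877, 0.2494]
orientation: [0.491, 0.495, 0.513, -0.5]
force: [0.3, -0.5, -1.3]
finger_gap: 0.023
```

```bash
python3 -c "
from h import *
st(); print(tip(),tool([.6,.2464,.245]-state()['position']))"
```

```text
t 12.95 pos [ 0.51   -0.1877  0.2494] F [ 0.25 -0.52 -1.26] gap 0.023 q [-0.495  0.39   1.441  0.003  1.342 -0.505]
[[-0.026, 0.9996, 0.0089], [0.0172, 0.0094, -0.9998], [-0.9995, -0.0259, -0.0175]]
[ 0.50706537 -0.18731635  0.15469961] [ 0.00948321  0.09409537 -0.43312116]
```

Request:
arm_command(rows=[0,0.006,-0.015,0,1,0,0.006,-0.025,0,1,0,0.006,-0.026,0,1,0,0.006,-0.026,0,1,0,0.006,-0.026,0,1,0,0.006,-0.026,0,1,0,0.006,-0.026,0,1,0,0.006,-0.026,0,1,0,0.006,-0.02,0,1,0,0,0,0,1])

```text
time: 13.95
position: [0.5608, 0.0466, 0.2411]
orientation: [0.485, 0.493, 0.519, -0.502]
force: [-0.1, 0.2, -0.5]
finger_gap: 0.0233
```

```bash
python3 -c "
from h import *
st(); print(tip(),tool([.6,.2464,.245]-state()['position']))"
```

```text
t 13.95 pos [0.5608 0.0466 0.2411] F [-0.11  0.17 -0.51] gap 0.0233 q [-0.065  0.438  1.389  0.022  1.36  -0.079]
[[-0.0437, 0.999, 0.0081], [0.0245, 0.0092, -0.9997], [-0.9987, -0.0434, -0.0248]]
[0.55615131 0.04761411 0.14655748] [-0.00067875  0.04082542 -0.19954853]
```

Request:
arm_command(rows=[0,0.003,-0.013,0,1,0,0.003,-0.013,0,1,0,0.003,-0.013,0,1,0,0.003,-0.013,0,1,0,0.003,-0.013,0,1,0,0.003,-0.013,0,1,0,0.003,-0.013,0,1,0,0.003,-0.013,0,1,0,0.003,-0.013,0,1,0,0.003,-0.013,0,1,0,0.003,-0.013,0,1,0,0.003,-0.013,0,1,0,0,0,0,1])

```text
time: 15.25
position: [0.5976, 0.2171, 0.2414]
orientation: [0.484, 0.492, 0.52, -0.503]
force: [-0.3, -0.6, -0.7]
finger_gap: 0.0229
```

```bash
python3 -c "
from h import *
st(); print(tip(),tool([.6,.2464,.14]-tip()))"
```

```text
t 15.25 pos [0.5976 0.2171 0.2414] F [-0.32 -0.58 -0.73] gap 0.0229 q [0.212 0.574 1.159 0.034 1.449 0.199]
[[-0.0472, 0.9989, 0.0074], [0.0248, 0.0085, -0.9997], [-0.9986, -0.047, -0.0252]]
[0.59257901 0.21818491 0.14679875] [ 0.00713842  0.00797305 -0.02797961]
```

Request:
arm_command(rows=[-0.03,0,0,0,1,-0.03,0,0,0,1,-0.03,0,0,0,1,0,0,0,0,1])

```text
time: 15.65
position: [0.6014, 0.2146, 0.3326]
orientation: [0.483, 0.491, 0.52, -0.505]
force: [0.1, 0.3, -0.4]
finger_gap: 0.023
```

```bash
python3 -c "
from h import *
st()"
```

```text
t 15.65 pos [0.6014 0.2146 0.3326] F [ 0.14  0.26 -0.4 ] gap 0.023 q [0.207 0.55  0.958 0.033 1.679 0.202]
[[-0.0515, 0.9986, 0.0076], [0.0225, 0.0088, -0.9997], [-0.9984, -0.0513, -0.0229]]
```

Request:
arm_command(rows=[0.03,0,0,0,1,0.03,0,0,0,1,0.03,0,0,0,1,0,0,0,0,1])

```text
time: 16.05
position: [0.597, 0.2151, 0.2403]
orientation: [0.484, 0.492, 0.519, -0.505]
force: [0.4, -0.2, -0.6]
finger_gap: 0.0225
```

```bash
python3 -c "
from h import *
st()"
```

```text
t 16.05 pos [0.597  0.2151 0.2403] F [ 0.4  -0.21 -0.62] gap 0.0225 q [0.21  0.574 1.163 0.032 1.448 0.199]
[[-0.0486, 0.9988, 0.0058], [0.0221, 0.0069, -0.9997], [-0.9986, -0.0485, -0.0224]]
```

```bash
python3 -c "
from h import *
print(tip(),tool([.6,.2464,.06]-tip()))"
```

```text
[0.59191969 0.21592116 0.14575504] [ 0.08591213  0.01243698 -0.02850626]
```

Request:
arm_command(rows=[0,0.006,-0.014,0,1,0,0.006,-0.014,0,1,0.012,0,0,0,1,0.012,0,0,0,1,0.012,0,0,0,1,0.012,0,0,0,1,0.012,0,0,0,1,0.012,0,0,0,1,0.01,0,0,0,1,0,0,0,0,1])

```text
time: 17.05
position: [0.6065, 0.2459, 0.1547]
orientation: [0.484, 0.493, 0.518, -0.505]
force: [-0.9, -0.4, -0.9]
finger_gap: 0.0228
```

```bash
python3 -c "
from h import *
st(); t=tip(); print(t, tool([.6,.2464,.05]-t));a,_=snap('scene','scene6'); print(proj('scene',[t,[.6,.2464,.04]]))
cv2.imwrite('pics/c10.png',cv2.resize(a[210:320,240:380],None,fx=5,fy=5,interpolation=cv2.INTER_CUBIC)[:,:,::-1])"
```

```text
t 17.05 pos [0.6065 0.2459 0.1547] F [-0.93 -0.44 -0.95] gap 0.0228 q [0.253 0.673 1.223 0.035 1.286 0.238]
[[-0.046, 0.9989, 0.004], [0.0224, 0.005, -0.9997], [-0.9987, -0.0459, -0.0226]]
[0.60158128 0.2467825  0.06011799] [ 0.01016886 -0.00111744  0.00060498]
[[315.86912753 276.36821572]
 [314.92480933 281.61671567]]
```

View pics/c10.png

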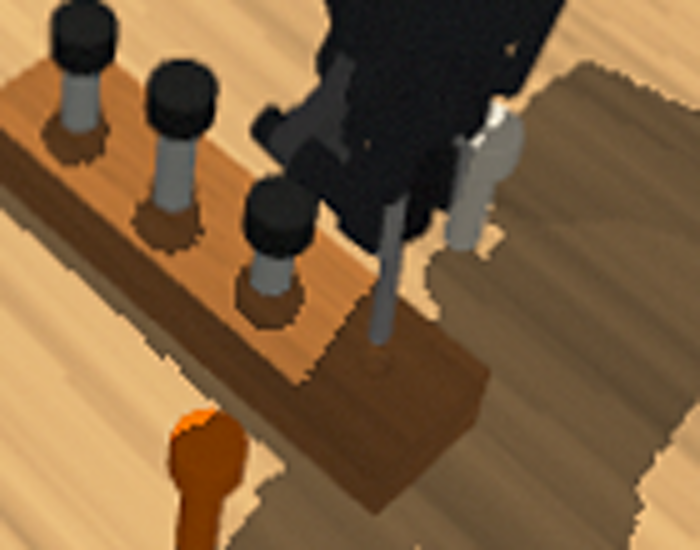

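Request:
arm_command(rows=[0.006,-0.0015,0,0,1,0.006,0,0,0,1,0.004,0,0,0,1,0,0,0,0,1])

```text
time: 17.5
position: [0.6054, 0.2466, 0.1399]
orientation: [0.485, 0.494, 0.517, -0.503]
force: [-0.7, 0.7, -0.2]
finger_gap: 0.0231
```

```bash
python3 -c "
from h import *
st(); t=tip(); print(t, tool([.6,.2464,.03]-t))"
```

```text
t 17.5 pos [0.6054 0.2466 0.1399] F [-0.69  0.65 -0.19] gap 0.0231 q [0.254 0.682 1.247 0.035 1.247 0.238]
[[-0.0417, 0.9991, 0.0039], [0.0235, 0.0049, -0.9997], [-0.9989, -0.0416, -0.0237]]
[0.6009033  0.24752029 0.04535294] [ 0.01534669 -0.00026923  0.00148002]
```

Request:
arm_command(rows=[0.003,-0.0005,0.001,0,1,0.003,0,0,0,1,0.003,0,0,0,1,0.003,0,0,0,1])

```text
time: 17.9
position: [0.6043, 0.2459, 0.1281]
orientation: [0.485, 0.494, 0.517, -0.503]
force: [-1.1, 0.5, -0.1]
finger_gap: 0.0231
```

```bash
python3 -c "
from h import *
st(); t=tip(); print(t, tool([.6,.2464,.02]-t))"
```

```text
t 17.9 pos [0.6043 0.2459 0.1281] F [-1.1   0.53 -0.1 ] gap 0.0231 q [0.254 0.691 1.265 0.035 1.219 0.236]
[[-0.0411, 0.9991, 0.0041], [0.0237, 0.0051, -0.9997], [-0.9989, -0.041, -0.0239]]
[0.59989117 0.24684866 0.03349267] [0.01346233 0.00066005 0.00077156]
```

Request:
arm_command(rows=[0.003,0,0,0,1,0.003,0,0,0,1,0.003,0,0,0,1,0.003,0,0,0,1,0.003,0,0,0,1,0.002,0,0,0,1])

```text
time: 18.5
position: [0.6033, 0.2462, 0.1091]
orientation: [0.485, 0.494, 0.517, -0.503]
force: [-1.1, -0.0, -0.2]
finger_gap: 0.023
```

```bash
python3 -c "
from h import *
st(); t=tip(); print(t, tool([.6,.2464,.01]-t))"
```

```text
t 18.5 pos [0.6033 0.2462 0.1091] F [-1.13 -0.05 -0.19] gap 0.023 q [0.255 0.709 1.287 0.036 1.181 0.236]
[[-0.042, 0.9991, 0.0041], [0.0234, 0.0051, -0.9997], [-0.9988, -0.0419, -0.0236]]
[0.59879794 0.24715467 0.01446999] [0.00439671 0.00138439 0.00086469]
```

Request:
arm_command(rows=[0.002,0.001,0,0,1,0.001,0,0,0,1,0,0,0,0,0.2,0,0,0,0,0,0,0,0,0,-0.2,0,0,0,0,-0.2,0,0,0,0,-0.2])

```text
time: 19.2
position: [0.6052, 0.2465, 0.1063]
orientation: [0.485, 0.495, 0.517, -0.503]
force: [-0.1, 0.2, 0.6]
finger_gap: 0.0512
```

```bash
python3 -c "
from h import *
st()"
```

```text
t 19.2 pos [0.6052 0.2465 0.1063] F [-0.13  0.17  0.62] gap 0.0512 q [0.254 0.714 1.286 0.036 1.175 0.235]
[[-0.0395, 0.9992, 0.004], [0.0241, 0.005, -0.9997], [-0.9989, -0.0394, -0.0243]]
```

Request:
arm_command(rows=[-0.012,-0.0005,0,0,-0.2,-0.015,-0.0005,0,0,-0.2,-0.015,-0.0005,0,0,-0.2,-0.015,-0.0005,0,0,-0.2,-0.015,-0.0005,0,0,-0.2,-0.015,0,0,0,-0.2,0,0,0,0,-0.2])

```text
time: 19.9
position: [0.6069, 0.2444, 0.2024]
orientation: [0.486, 0.496, 0.516, -0.501]
force: [0.3, 0.2, -0.1]
finger_gap: 0.0512
```

```bash
python3 -c "
from h import *
st(); print(tool([.602,.1915,.19]-state()['position']))
a,d=snap('scene','scene7');b,db=snap('top','top7'); C=cloud('scene',d)
cv2.imwrite('pics/c11.png',cv2.resize(a[190:320,220:400],None,fx=4,fy=4,interpolation=cv2.INTER_CUBIC)[:,:,::-1])"
```

```text
t 19.9 pos [0.6069 0.2444 0.2024] F [ 0.27  0.19 -0.07] gap 0.0512 q [0.251 0.628 1.17  0.034 1.371 0.239]
[[-0.035, 0.9994, 0.0041], [0.0252, 0.005, -0.9997], [-0.9991, -0.0349, -0.0254]]
[ 0.01124018 -0.00474231  0.0532049 ]
```

View pics/c11.png

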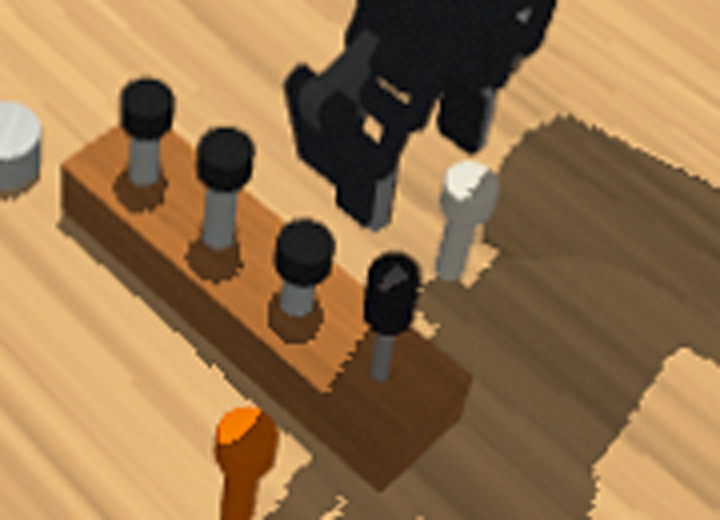

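```bash
python3 -c "
from h import *
for tag in('scene0','scene7'):
  a,d=load(tag); C=cloud('scene',d)
  m=np.zeros(a.shape[:2],bool); m[245:285,305:332]=1; m&=(a.max(2)<75)&(C[...,2]>.06)&(C[...,0]>.57)
  P=C[m]; print(tag,len(P),np.percentile(P[:,2],[50,90,97]).round(4)); Q=P[P[:,2]>np.percentile(P[:,2],97)-.008]; print(Q.mean(0).round(4))
"
```

```text
scene0 254 [0.1153 0.1242 0.125 ]
[0.6025 0.2484 0.1227]
scene7 242 [0.1191 0.1241 0.1248]
[0.6095 0.2477 0.1248]
```

Request:
arm_command(rows=[0,-0.0015,0.014,0,-0.2,0,-0.0015,0.014,0,-0.2,0,-0.0015,0.014,0,-0.2,0,0,0.011,0,-0.2,0,0,0,0,-0.2,0,0,0,0,-0.2])

```text
time: 20.6
position: [0.5995, 0.1844, 0.195]
orientation: [0.483, 0.493, 0.517, -0.505]
force: [-0.1, 0.0, 1.0]
finger_gap: 0.0513
```

```bash
python3 -c "
from h import *
st(); print(tool([.602,.1915,.115]-state()['position']))"
```

```text
t 20.6 pos [0.5995 0.1844 0.195 ] F [-0.11  0.02  1.02] gap 0.0513 q [0.162 0.59  1.26  0.03  1.333 0.152]
[[-0.0457, 0.999, 0.0019], [0.0224, 0.0029, -0.9997], [-0.9987, -0.0456, -0.0225]]
[ 0.07990259  0.00618993 -0.00532426]
```

Request:
arm_command(rows=[0,0.04,0,0,-0.2,0,0.04,0,0,-0.2,0,0,0,0,-0.2])

```text
time: 20.9
position: [0.6787, 0.185, 0.1886]
orientation: [0.482, 0.491, 0.519, -0.507]
force: [0.4, -0.1, -0.3]
finger_gap: 0.051
```

```bash
python3 -c "
from h import *
st()"
```

```text
t 20.9 pos [0.6787 0.185  0.1886] F [ 0.35 -0.13 -0.33] gap 0.051 q [0.145 0.751 0.978 0.029 1.462 0.138]
[[-0.0526, 0.9986, 0.0025], [0.0219, 0.0037, -0.9998], [-0.9984, -0.0525, -0.0221]]
```

Request:
arm_command(rows=[0,-0.01,0,0,-0.2,0,-0.01,0,0,-0.2,0,-0.01,0,0,-0.2,0,-0.01,0,0,-0.2,0,-0.01,0,0,-0.2,0,-0.01,0,0,-0.2,0,-0.01,0,0,-0.2,0,-0.01,0,0,-0.2,0,0,0,0,-0.2])

```text
time: 21.8
position: [0.5924, 0.1889, 0.1916]
orientation: [0.482, 0.49, 0.522, -0.506]
force: [-0.3, 0.1, 0.6]
finger_gap: 0.0514
```

```bash
python3 -c "
from h import *
st()"
```

```text
t 21.8 pos [0.5924 0.1889 0.1916] F [-0.33  0.05  0.62] gap 0.0514 q [0.17  0.588 1.274 0.034 1.331 0.153]
[[-0.0557, 0.9984, 0.0069], [0.0235, 0.0083, -0.9997], [-0.9982, -0.0555, -0.0239]]
```

```bash
python3 -c "
from h import *
print(tool([.602,.1915,.12]-state()['position']))"
```

```text
[ 0.07103334  0.01363291 -0.00079566]
```

Request:
arm_command(rows=[0,0.005,0,0,-0.2,0.012,0.004,0,0,-0.2,0.012,0.003,0,0,-0.2,0.012,0,0,0,-0.2,0.012,0,0,0,-0.2,0.012,0,0,0,-0.2,0.01,0,0,0,-0.2,0,0,0,0,-0.2])

```text
time: 22.6
position: [0.601, 0.191, 0.1121]
orientation: [0.481, 0.489, 0.522, -0.507]
force: [-0.2, 0.1, -0.2]
finger_gap: 0.0515
```

```bash
python3 -c "
from h import *
st();print(tool([.602,.1915,.075]-state()['position']))
a,d=snap('scene','scene8')
cv2.imwrite('pics/c12.png',cv2.resize(a[190:320,220:400],None,fx=4,fy=4,interpolation=cv2.INTER_CUBIC)[:,:,::-1])"
```

```text
t 22.6 pos [0.601  0.191  0.1121] F [-0.23  0.05 -0.23] gap 0.0515 q [0.171 0.68  1.336 0.035 1.18  0.149]
[[-0.0591, 0.9982, 0.007], [0.023, 0.0084, -0.9997], [-0.998, -0.059, -0.0235]]
[0.03700431 0.00318534 0.00036864]
```

View pics/c12.png

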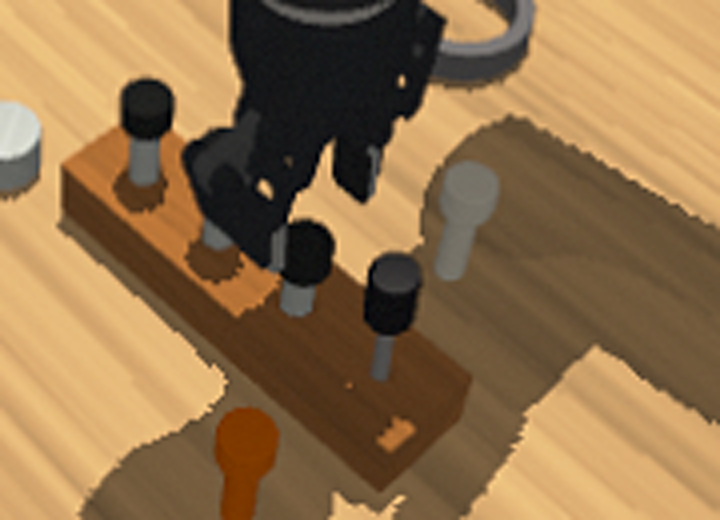

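Request:
arm_command(rows=[0.01,0.001,0,0,-0.2,0.01,0.001,0,0,-0.2,0.01,0.001,0,0,-0.2,0.006,0,0,0,-0.2,0,0,0,0,-0.2])

```text
time: 23.15
position: [0.6034, 0.1921, 0.0751]
orientation: [0.482, 0.49, 0.521, -0.506]
force: [-1.0, -0.2, -0.2]
finger_gap: 0.0512
```

```bash
python3 -c "
from h import *
st();print(tool([.602,.1915,.075]-state()['position']))"
```

```text
t 23.15 pos [0.6034 0.1921 0.0751] F [-0.99 -0.19 -0.17] gap 0.0512 q [0.172 0.724 1.364 0.037 1.104 0.147]
[[-0.055, 0.9985, 0.0071], [0.0237, 0.0084, -0.9997], [-0.9982, -0.0548, -0.0242]]
[ 0.0002004  -0.00137638  0.00064225]
```

Close on the post (grip 50 N).

Request:
arm_command(rows=[0,-0.001,0,0,-0.2,0,0,0,0,0.1,0,0,0,0,0.3,0,0,0,0,0.5,0,0,0,0,0.7,0,0,0,0,1,0,0,0,0,1], force=50)

```text
time: 23.85
position: [0.6027, 0.1923, 0.0762]
orientation: [0.482, 0.49, 0.521, -0.505]
force: [0.6, -1.0, -0.1]
finger_gap: 0.0265
```

```bash
python3 -c "
from h import *
st()"
```

```text
t 23.85 pos [0.6027 0.1923 0.0762] F [ 0.59 -1.01 -0.09] gap 0.0265 q [0.172 0.721 1.366 0.037 1.103 0.147]
[[-0.0536, 0.9985, 0.0073], [0.024, 0.0086, -0.9997], [-0.9983, -0.0534, -0.0244]]
```

Request:
arm_command(rows=[-0.006,-0.0003,0,0,1,-0.01,-0.0005,0,0,1,-0.012,-0.0006,0,0,1,-0.015,-0.0008,0,0,1,-0.015,-0.0008,0,0,1,-0.015,0,0,0,1,-0.015,0,0,0,1,-0.015,0,0,0,1,-0.015,0,0,0,1,-0.01,0,0,0,1,0,0,0,0,1])

```text
time: 24.95
position: [0.6077, 0.1889, 0.2205]
orientation: [0.484, 0.493, 0.519, -0.502]
force: [-0.2, -0.2, -0.9]
finger_gap: 0.0265
```

```bash
python3 -c "
from h import *
st();print(tool([.505,-.1845,.2]-state()['position']))
a,d=snap('scene','scene9')
cv2.imwrite('pics/c13.png',cv2.resize(a[140:320,220:400],None,fx=3,fy=3,interpolation=cv2.INTER_CUBIC)[:,:,::-1])"
```

```text
t 24.95 pos [0.6077 0.1889 0.2205] F [-0.25 -0.22 -0.87] gap 0.0265 q [0.166 0.588 1.193 0.033 1.4   0.152]
[[-0.0439, 0.999, 0.0074], [0.0254, 0.0085, -0.9996], [-0.9987, -0.0437, -0.0257]]
[ 0.01550904 -0.10492672  0.37307689]
```

View pics/c13.png

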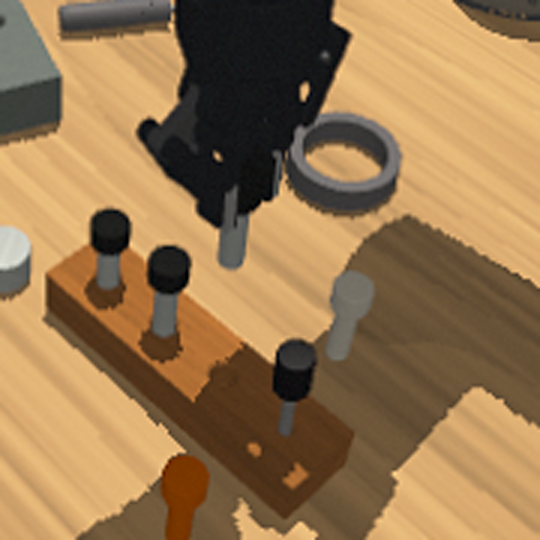

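Request:
arm_command(rows=[0,-0.003,0.01,0,1,0,-0.0035,0.014,0,1,0,-0.0035,0.014,0,1,0,-0.0035,0.014,0,1,0,-0.0035,0.014,0,1,0,-0.0035,0.014,0,1,0,-0.0035,0.014,0,1,0,-0.0035,0.014,0,1,0,-0.0035,0.014,0,1,0,-0.0035,0.014,0,1,0,-0.0035,0.014,0,1,0,-0.0035,0.014,0,1,0,-0.0035,0.014,0,1,0,-0.0035,0.014,0,1,0,-0.0035,0.014,0,1,0,-0.0035,0.014,0,1,0,-0.0035,0.014,0,1,0,-0.0035,0.014,0,1,0,-0.0035,0.014,0,1,0,-0.0035,0.014,0,1])

```text
time: 27.0
position: [0.5319, -0.1127, 0.213]
orientation: [0.483, 0.491, 0.52, -0.505]
force: [0.6, -1.0, -1.0]
finger_gap: 0.0268
```

```bash
python3 -c "
from h import *
st();print(tool([.505,-.1845,.2]-state()['position']))"
```

```text
t 27.0 pos [ 0.5319 -0.1127  0.213 ] F [ 0.61 -0.97 -0.96] gap 0.0268 q [-0.352  0.433  1.478  0.005  1.287 -0.362]
[[-0.0506, 0.9987, 0.0069], [0.0239, 0.0081, -0.9997], [-0.9984, -0.0504, -0.0242]]
[ 0.01262584 -0.02677291  0.07195603]
```

Request:
arm_command(rows=[0,-0.005,0.012,0,1,0,-0.005,0.012,0,1,0,-0.005,0.012,0,1,0,-0.005,0.012,0,1,0,-0.003,0.012,0,1,0,-0.001,0.006,0,1,0.006,0,0,0,1,0.005,0,0,0,1,0,0,0,0,1])

```text
time: 27.9
position: [0.5051, -0.186, 0.2004]
orientation: [0.482, 0.492, 0.52, -0.505]
force: [-0.0, 0.9, -0.6]
finger_gap: 0.0266
```

```bash
cat >> h.py <<'E'
Rp=np.array([[-0.0536, 0.9985, 0.0073], [0.024, 0.0086, -0.9997], [-0.9983, -0.0534, -0.0244]])
def foot(z=-.0662,off=(-.0007,-.0009)):
    s=state(); return s['position']+rot(s)@Rp.T@np.array([off[0],off[1],z])
E
python3 -c "
from h import *
st();f=foot();print(f,tool([.502,-.1845,.06]-f)); a,_=snap('scene','scene10');b,_=snap('top','top10'); print(proj('scene',[f,foot(-.02)]),proj('top',[f,foot(-.02)]))
cv2.imwrite('pics/c14.png',cv2.resize(a[90:200,150:270],None,fx=5,fy=5,interpolation=cv2.INTER_CUBIC)[:,:,::-1])
cv2.imwrite('pics/c15.png',cv2.resize(b[165:285,310:430],None,fx=5,fy=5,interpolation=cv2.INTER_CUBIC)[:,:,::-1])"
```

```text
t 27.9 pos [ 0.5051 -0.186   0.2004] F [-0.    0.9  -0.61] gap 0.0266 q [-0.494  0.435  1.511 -0.003  1.252 -0.498]
[[-0.0505, 0.9987, 0.0047], [0.0243, 0.0059, -0.9997], [-0.9984, -0.0504, -0.0246]]
[ 0.50455701 -0.18692748  0.13422857] [ 0.07429997  0.00120258 -0.00061619]
[[214.5623173  118.03719719]
 [213.60339342 101.47060695]] [[380.75373091 237.80136933]
 [389.3749612  236.34634291]]
```

View pics/c14.png

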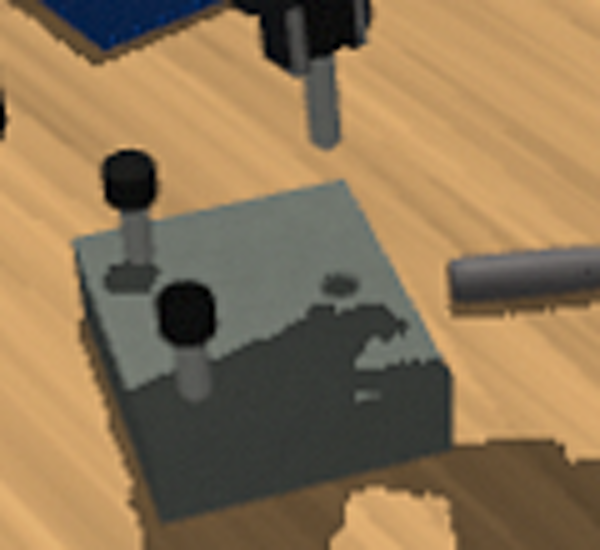

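View pics/c15.png

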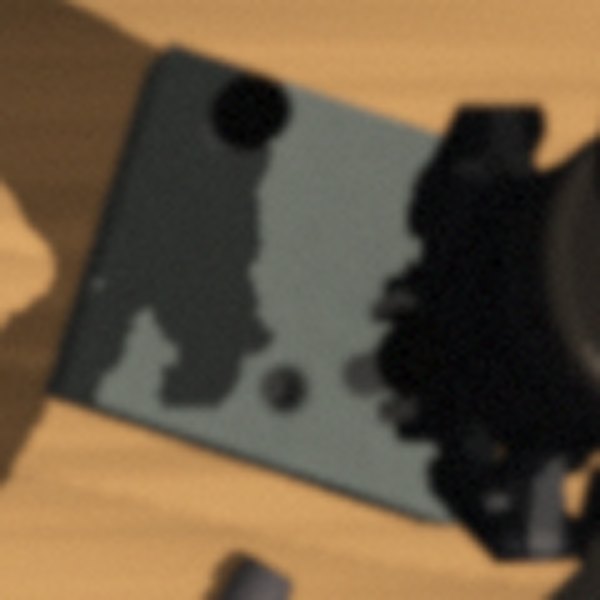

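```bash
python3 -c "
from h import *
f,e=tri([214.8,117.2],[383.0,239.6]); s,_=tri([217.55,146.73],[366.75,242.5]); print(f,e,s-f)
a=plane('top',[[383.0,239.6]],.1342)[0]; c=plane('scene',[[214.8,117.2]],.1342)[0]
print(a,c,'rel top',np.array([.4993,-.1845])-a[:2],'rel scene',np.array([.5049,-.1803])-c[:2])
for z in(.13,.126):print(z,np.array([.4993,-.1845])-plane('top',[[383.0,239.6]],z)[0][:2],np.array([.5049,-.1803])-plane('scene',[[214.8,117.2]],z)[0][:2])
"
```

```text
[ 0.5011366  -0.19106198  0.13294471] 0.0005668293445126189 [-0.00134681  0.00429571 -0.08984837]
[ 0.50128414 -0.19087626  0.1342    ] [ 0.5020269  -0.18933598  0.1342    ] rel top [-0.00198414  0.00637626] rel scene [0.0028731  0.00903598]
0.13 [-0.00214    0.0077318] [0.00629997 0.01388059]
0.126 [-0.00228843  0.00902279] [0.00956365 0.01849451]
```

Request:
arm_command(rows=[0.012,0,-0.002,0,1,0.012,0,-0.002,0,1,0.012,0,-0.002,0,1,0.012,0,0,0,1,0.012,0,0,0,1,0.008,0,0,0,1,0,0,0,0,1])

```text
time: 28.7
position: [0.5018, -0.1747, 0.1274]
orientation: [0.483, 0.491, 0.521, -0.504]
force: [0.8, -0.7, -0.3]
finger_gap: 0.0262
```

```bash
python3 -c "
from h import *
st();f=foot();print(f); a,_=snap('scene','scene11');b,_=snap('top','top11'); print(proj('scene',[f,foot(-.02)]),proj('top',[f,foot(-.02)]))
cv2.imwrite('pics/c16.png',cv2.resize(a[110:180,180:260],None,fx=8,fy=8,interpolation=cv2.INTER_CUBIC)[:,:,::-1])
cv2.imwrite('pics/c17.png',cv2.resize(b[210:280,340:420],None,fx=8,fy=8,interpolation=cv2.INTER_CUBIC)[:,:,::-1])"
```

```text
t 28.7 pos [ 0.5018 -0.1747  0.1274] F [ 0.84 -0.66 -0.3 ] gap 0.0262 q [-0.479  0.504  1.622 -0.002  1.072 -0.487]
[[-0.0504, 0.9987, 0.0087], [0.0246, 0.0099, -0.9996], [-0.9984, -0.0502, -0.025]]
[ 0.50127116 -0.17557657  0.06123865]
[[219.66982619 143.57245674]
 [218.63157904 128.28636675]] [[363.80137439 241.36617337]
 [370.85246172 240.05419515]]
```

View pics/c16.png

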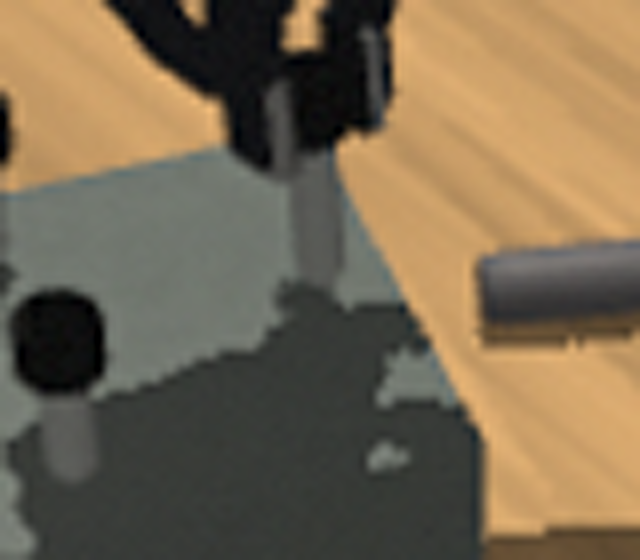

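View pics/c17.png

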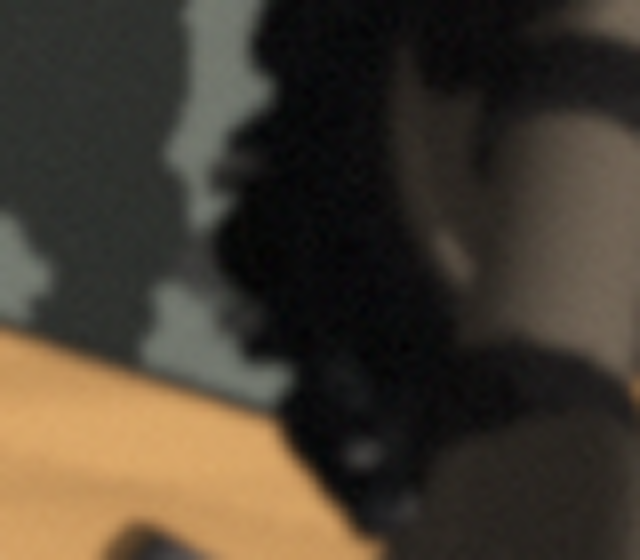

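```bash
python3 -c "
from h import *
S={'top':np.array([.4993,-.1845]),'scene':np.array([.5049,-.1803])}
for z in(.061,.058):
  for n,p in(('top',[366.4,242.7]),('scene',[219.4,145.1])):
    q=plane(n,[p],z)[0][:2]; print(z,n,q.round(4),'need',(S[n]-q).round(4))
print(tri([219.4,145.1],[366.4,242.7]))
for n in S: print(n,proj(n,[[*S[n],.061]]),proj(n,[[*S[n],.05]]))
"
```

```text
0.061 top [ 0.4986 -0.1807] need [ 0.0007 -0.0038]
0.061 scene [ 0.5053 -0.1715] need [-0.0004 -0.0088]
0.058 top [ 0.4987 -0.1816] need [ 0.0006 -0.0029]
0.058 scene [ 0.5031 -0.1745] need [ 0.0018 -0.0058]
(array([ 0.49821363, -0.18290154,  0.05045464]), np.float64(0.001976496569879867))
top [[368.26224585 242.29198806]] [[366.74279377 242.4927186 ]]
scene [[217.37224625 143.31912242]] [[217.55115006 146.72586832]]
```

Request:
arm_command(rows=[0,0,0.003,0,1,0,0,0.003,0,1,0,0,0,0,1,0,0,0,0,1])

```text
time: 29.2
position: [0.5037, -0.1825, 0.1304]
orientation: [0.485, 0.492, 0.519, -0.503]
force: [0.9, -0.2, -0.9]
finger_gap: 0.026
```

```bash
python3 -c "
from h import *
st();f=foot();print(f); a,_=snap('scene','scene12');b,_=snap('top','top12'); print(proj('scene',[f,foot(-.02)]),proj('top',[f,foot(-.02)]))
g=lambda im:np.clip(im.astype(float)*1.8,0,255).astype(np.uint8)
cv2.imwrite('pics/c18.png',cv2.resize(g(a[110:170,190:250]),None,fx=10,fy=10,interpolation=cv2.INTER_CUBIC)[:,:,::-1])
cv2.imwrite('pics/c19.png',cv2.resize(g(b[215:265,345:405]),None,fx=10,fy=10,interpolation=cv2.INTER_CUBIC)[:,:,::-1])"
```

```text
t 29.2 pos [ 0.5037 -0.1825  0.1304] F [ 0.88 -0.15 -0.91] gap 0.026 q [-0.489  0.504  1.611 -0.002  1.076 -0.497]
[[-0.0449, 0.999, 0.0086], [0.0216, 0.0095, -0.9997], [-0.9988, -0.0447, -0.022]]
[ 0.50352899 -0.18351417  0.06422165]
[[216.97554008 141.47219397]
 [216.39632306 126.56761258]] [[368.12097762 240.07451513]
 [374.89281481 239.27135816]]
```

View pics/c18.png

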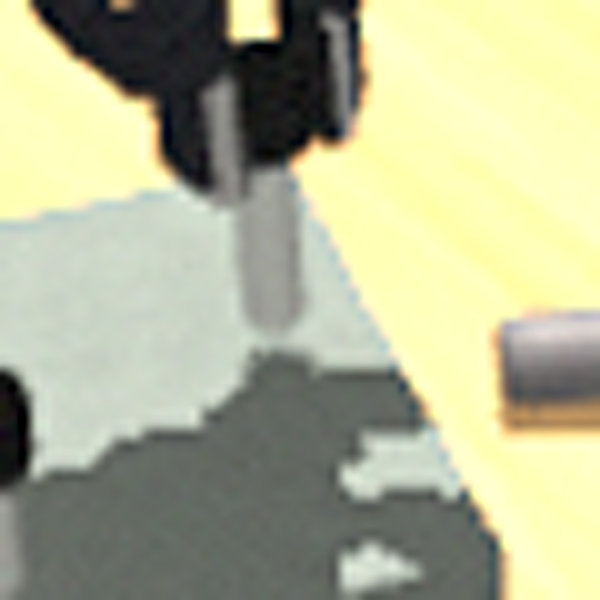

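View pics/c19.png

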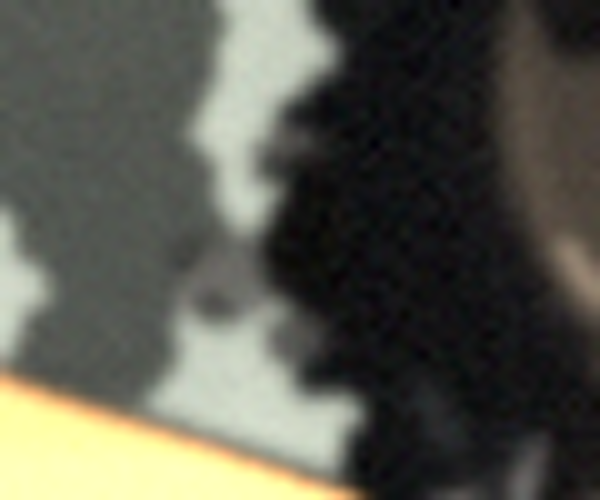

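```bash
python3 -c "
from h import *
s,_=tri([217.55,146.73],[366.75,242.5])
for p,q in(([216.95,141.0],[367.3,240.5]),([216.95,140.6],[367.6,240.8]),([216.95,141.4],[367.6,240.8])):
  f,e=tri(p,q); print(f,e,s-f)
S={'top':np.array([.4993,-.1845]),'scene':np.array([.5049,-.1803])}
for z in (.062,.064,.067):
  for n,p in(('top',[367.4,240.6]),('scene',[216.95,141.0])):
    q=plane(n,[p],z)[0][:2]; print(z,n,'need',(S[n]-q).round(4))
"
```

```text
[ 0.50336429 -0.182049    0.06623342] 0.0020524242790037933 [-0.00357451 -0.00471727 -0.02313709]
[ 0.5028272  -0.18251812  0.06691014] 0.0022876685891590766 [-0.00303741 -0.00424815 -0.02381381]
[ 0.50276987 -0.18316144  0.06400443] 0.0018286712647207096 [-0.00298008 -0.00360484 -0.02090809]
0.062 top need [-0.0033 -0.0019]
0.062 scene need [0.0041 0.007 ]
0.064 top need [-0.0032 -0.0024]
0.064 scene need [0.0026 0.005 ]
0.067 top need [-0.0031 -0.0033]
0.067 scene need [0.0004 0.0019]
```

Request:
arm_command(rows=[0.002,-0.001,0.001,0,1,0.002,-0.0005,0.0005,0,1,0.002,0,0,0,1,0.002,0,0,0,1,0,0,0,0,1])

```text
time: 29.8
position: [0.5014, -0.1836, 0.1216]
orientation: [0.485, 0.492, 0.519, -0.503]
force: [-0.3, 0.2, -0.6]
finger_gap: 0.0262
```

```bash
python3 -c "
from h import *
st();f=foot();print(f); a,_=snap('scene','scene13');b,_=snap('top','top13'); print(proj('scene',[f,foot(-.02)]),proj('top',[f,foot(-.02)]))
g=lambda im:np.clip(im.astype(float)*1.8,0,255).astype(np.uint8)
cv2.imwrite('pics/c20.png',np.hstack([cv2.resize(g(a[125:165,198:238]),None,fx=10,fy=10,interpolation=cv2.INTER_CUBIC),cv2.resize(g(b[222:262,346:386]),None,fx=10,fy=10,interpolation=cv2.INTER_CUBIC)])[:,:,::-1])"
```

```text
t 29.8 pos [ 0.5014 -0.1836  0.1216] F [-0.28  0.15 -0.63] gap 0.0262 q [-0.493  0.513  1.625 -0.003  1.054 -0.501]
[[-0.0454, 0.9989, 0.0087], [0.0218, 0.0097, -0.9997], [-0.9987, -0.0452, -0.0223]]
[ 0.50125581 -0.18466385  0.05536263]
[[217.56227702 143.64365253]
 [216.87659314 128.80081462]] [[367.51306207 241.40284409]
 [374.31465608 240.55780018]]
```

View pics/c20.png

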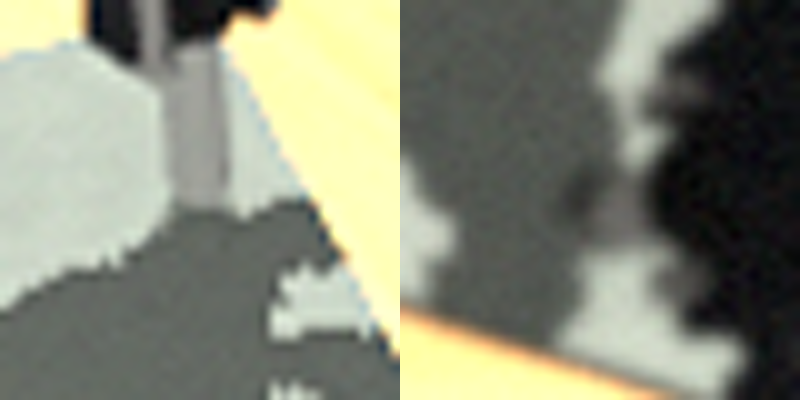

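Request:
arm_command(rows=[0.002,0,-0.0007,0,1,0.002,0,0,0,1,0.002,0,0,0,1])

```text
time: 30.2
position: [0.5016, -0.1829, 0.1158]
orientation: [0.486, 0.492, 0.519, -0.503]
force: [0.2, 0.1, -0.5]
finger_gap: 0.0264
```

```bash
python3 -c "
from h import *
st();f=foot();print(f)"
```

```text
t 30.2 pos [ 0.5016 -0.1829  0.1158] F [ 0.18  0.1  -0.52] gap 0.0264 q [-0.492  0.52   1.632 -0.003  1.038 -0.5  ]
[[-0.0441, 0.999, 0.0089], [0.0212, 0.0099, -0.9997], [-0.9988, -0.0439, -0.0216]]
[ 0.50151953 -0.18393064  0.04962763]
```

Request:
arm_command(rows=[0.002,0,0,0,1,0.002,0,0,0,1])

```text
time: 30.4
position: [0.5019, -0.1828, 0.1117]
orientation: [0.486, 0.492, 0.518, -0.503]
force: [1.9, 1.2, 4.1]
finger_gap: 0.0268
```

Request:
arm_command(rows=[0.0015,0,0,0,1])

```text
time: 30.5
position: [0.5024, -0.1828, 0.1104]
orientation: [0.487, 0.493, 0.518, -0.503]
force: [2.0, 0.9, 0.2]
finger_gap: 0.0262
```

```bash
python3 -c "
from h import *
st();f=foot();print(f)"
```

```text
t 30.5 pos [ 0.5024 -0.1828  0.1104] F [2.01 0.9  0.19] gap 0.0262 q [-4.920e-01  5.270e-01  1.638e+00 -1.000e-03  1.023e+00 -5.000e-01]
[[-0.0414, 0.9991, 0.0087], [0.0208, 0.0096, -0.9997], [-0.9989, -0.0412, -0.0212]]
[ 0.50251805 -0.1839025   0.0441959 ]
```

Request:
arm_command(rows=[0.0015,0.0003,0,0,1,0.0015,0.0003,0,0,1])

```text
time: 30.7
position: [0.5028, -0.1826, 0.107]
orientation: [0.486, 0.492, 0.518, -0.503]
force: [0.2, 1.2, -0.6]
finger_gap: 0.0266
```

Request:
arm_command(rows=[0.0015,0,0,0,1])

```text
time: 30.8
position: [0.5026, -0.1825, 0.1053]
orientation: [0.486, 0.492, 0.518, -0.503]
force: [1.9, 0.4, 0.8]
finger_gap: 0.0261
```

```bash
python3 -c "
from h import *
st();f=foot();print(f)"
```

```text
t 30.8 pos [ 0.5026 -0.1825  0.1053] F [1.93 0.44 0.83] gap 0.0261 q [-0.491  0.534  1.642 -0.002  1.013 -0.499]
[[-0.0421, 0.9991, 0.0089], [0.021, 0.0098, -0.9997], [-0.9989, -0.0419, -0.0214]]
[ 0.50269569 -0.18357669  0.03908511]
```

Request:
arm_command(rows=[0.0015,0,0,0,1,0.0015,0,0,0,1])

```text
time: 31.0
position: [0.5031, -0.1828, 0.1023]
orientation: [0.487, 0.493, 0.517, -0.503]
force: [2.5, 0.5, 0.2]
finger_gap: 0.0267
```

Request:
arm_command(rows=[0.0015,0,0,0,1,0.0015,0,0,0,1])

```text
time: 31.2
position: [0.5037, -0.1828, 0.1]
orientation: [0.488, 0.493, 0.517, -0.502]
force: [-0.1, 1.8, 5.4]
finger_gap: 0.0264
```

Request:
arm_command(rows=[0.0015,0,0,0,1,0.0015,0,0,0,1])

```text
time: 31.4
position: [0.5036, -0.1826, 0.0977]
orientation: [0.488, 0.493, 0.517, -0.502]
force: [-0.4, 1.1, 8.5]
finger_gap: 0.0263
```

```bash
python3 -c "
from h import *
st();f=foot();print(f); a,_=snap('scene','scene14');b,_=snap('top','top14')
g=lambda im:np.clip(im.astype(float)*1.5,0,255).astype(np.uint8)
cv2.imwrite('pics/c21.png',cv2.resize(g(a[90:180,160:250]),None,fx=6,fy=6,interpolation=cv2.INTER_CUBIC)[:,:,::-1])"
```

```text
t 31.4 pos [ 0.5036 -0.1826  0.0977] F [-0.42  1.11  8.53] gap 0.0263 q [-4.91e-01  5.44e-01  1.65e+00 -1.00e-03  9.91e-01 -4.99e-01]
[[-0.0382, 0.9992, 0.0088], [0.0197, 0.0095, -0.9998], [-0.9991, -0.038, -0.0201]]
[ 0.50395359 -0.1837878   0.03149402]
```

View pics/c21.png

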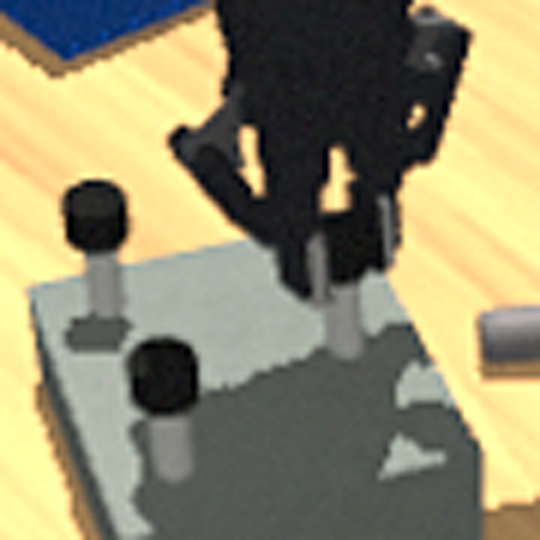

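Request:
arm_command(rows=[0.0015,0,0,0,1,0.0015,0,0,0,1])

```text
time: 31.7
position: [0.5037, -0.1828, 0.0975]
orientation: [0.488, 0.493, 0.516, -0.502]
force: [-2.7, 2.8, 15.9]
finger_gap: 0.0264
```

Request:
arm_command(rows=[0.0015,0,0,0,1,0.0015,0,0,0,1])

```text
time: 31.9
position: [0.5036, -0.1828, 0.0976]
orientation: [0.489, 0.493, 0.516, -0.502]
force: [-2.4, 1.9, 14.2]
finger_gap: 0.0265
```

Request:
arm_command(rows=[0.002,0,0,0,1,0.0022,0,0,0,1,0.0022,0,0,0,1])

```text
time: 32.2
position: [0.5036, -0.1829, 0.0975]
orientation: [0.491, 0.493, 0.514, -0.502]
force: [-3.7, 3.3, 20.0]
finger_gap: 0.0264
```

```bash
python3 -c "
from h import *
st();f=foot();print(f)"
```

```text
t 32.2 pos [ 0.5036 -0.1829  0.0975] F [-3.69  3.3  20.04] gap 0.0264 q [-0.49   0.541  1.656 -0.003  0.981 -0.499]
[[-0.0325, 0.9994, 0.0102], [0.015, 0.0107, -0.9998], [-0.9994, -0.0324, -0.0153]]
[ 0.50430276 -0.18435039  0.03128826]
```

Request:
arm_command(rows=[0,0,0,0,1,0,0,0,0,0.3,0,0,0,0,0,0,0,0,0,-0.2,0,0,0,0,-0.2,0,0,0,0,-0.2])

```text
time: 32.8
position: [0.5017, -0.1825, 0.0965]
orientation: [0.489, 0.492, 0.516, -0.502]
force: [0.4, 0.8, 0.3]
finger_gap: 0.0514
```

Request:
arm_command(rows=[-0.01,0,0,0,-0.2,-0.015,0,0,0,-0.2,-0.015,0,0,0,-0.2,-0.02,0,0,0,-0.2,-0.02,0,0,0,-0.2,-0.02,0,0,0,-0.2,0,0,0,0,-0.2])

```text
time: 33.5
position: [0.5056, -0.1844, 0.2033]
orientation: [0.489, 0.492, 0.516, -0.502]
force: [-0.0, 0.2, -0.7]
finger_gap: 0.0508
```

Request:
arm_command(rows=[0,-0.02,0.02,0,-0.2,0,-0.02,0.02,0,-0.2,0,-0.02,0.02,0,-0.2,0,-0.02,0.02,0,-0.2,0,-0.015,0.02,0,-0.2,0,0,0.01,0,-0.2,0,0,0,0,-0.2])

```text
time: 34.2
position: [0.408, -0.2975, 0.2028]
orientation: [0.489, 0.492, 0.517, -0.502]
force: [0.0, -0.1, -0.8]
finger_gap: 0.0515
```

```bash
python3 -c "
from h import *
st(); a,d=snap('scene','scene15');b,db=snap('top','top15')
C=cloud('scene',d);T=cloud('top',db)
print('top view dark tops:')
def caps(n,im,C,box):
    m=(im.max(2)<45).astype(np.uint8); M=np.zeros_like(m); x0,y0,x1,y1=box; M[y0:y1,x0:x1]=m[y0:y1,x0:x1]
    k,l,s,c=cv2.connectedComponentsWithStats(M)
    for i in range(1,k):
        if s[i,4]<40: continue
        P=C[l==i]; zt=np.nanpercentile(P[:,2],95); Q=P[np.abs(P[:,2]-zt)<.006]
        print(n,c[i].round(1),s[i,4],zt.round(4),np.nanmean(Q[:,:2],0).round(4))
caps('top',b,T,(330,165,430,270)); caps('scene',a,C,(160,100,260,180)); caps('scene',a,C,(235,200,345,285));caps('top',b,T,(130,170,260,210))
"
```

```text
t 34.2 pos [ 0.408  -0.2975  0.2028] F [ 0.   -0.06 -0.76] gap 0.0515 q [-0.774  0.367  1.612 -0.015  1.202 -0.781]
[[-0.038, 0.9992, 0.0125], [0.0177, 0.0132, -0.9998], [-0.9991, -0.0378, -0.0181]]
top view dark tops:
top [357.4 186.9] 201 0.1114 [ 0.6017 -0.1606]
top [408.8 204.7] 231 0.1113 [ 0.5657 -0.2625]
top [378.6 234.3] 2380 0.1089 [ 0.4993 -0.1819]
scene [175.5 125.6] 104 0.1095 [ 0.5712 -0.261 ]
scene [216.7 130.9] 124 0.1095 [ 0.5055 -0.1788]
scene [187.2 152.3] 132 0.1093 [ 0.608 -0.158]
scene [256.4 217. ] 159 0.0974 [0.6076 0.0837]
scene [276.  229.5] 178 0.1074 [0.6054 0.1382]
scene [316.9 264.4] 170 0.124 [0.6087 0.2466]
top [145.1 188.3] 157 0.1265 [0.6021 0.2425]
top [203.  189.7] 150 0.1103 [0.5996 0.1341]
top [231.8 189.3] 150 0.0999 [0.6014 0.0807]
```

View pics/scene15.png

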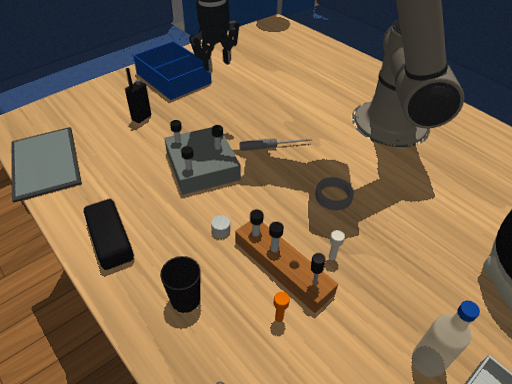

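View pics/top15.png

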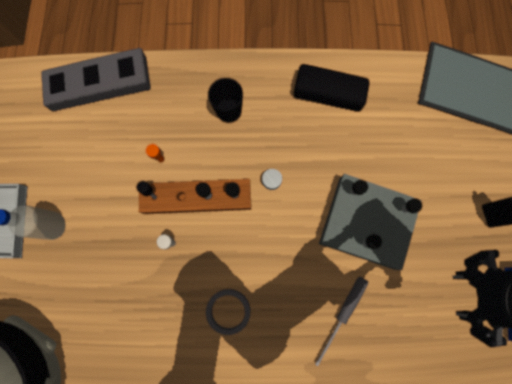

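```bash
python3 -c "
from h import *
print(r.close_job())"
```

```text
the job is handed in; nothing more can be done
None
```

The job is handed in. The 78 mm post (`post_a`) is seated in the socket, and my last camera check shows its pad level with the two fixed pads.

- **Probing:** the depth rod met a hard bottom at about z = 0.032 m. The top face is at 0.050 m, so the socket is about 18 mm deep, which calls for the 78 mm post. The first touch peaked at about 18 N; I repeated it gently at 7–9 N.
- **Rod:** it is back in its own hole and fully down, its grip top at 0.124–0.125 m as at the start. It leans by roughly 0.06 rad in the hole, inside the 0.15 rad limit.
- **Post:** it slid past the catch at about 5–9 N. It then stood hard on the bottom at up to 20 N, at the height the probing predicted.
- **Last check:** in the scene camera the post's pad top reads 0.1095 m and the fixed pads 0.1095 m and 0.1093 m. The other two posts are unmoved within a millimetre, the gripper was clear of everything, and the clock stood at about 34 s.

**Disagreements:**
- The two cameras disagreed by about 4–6 mm in absolute position. I aligned the rod and post with the socket by relative measurement instead.
- The tool drifted to up to about 0.06 rad of tilt during the faster moves, so I slowed the carrying moves; the insertions still went in cleanly.
- In the top view the overall height of the dark blob at the post came out at 0.109 m, because the blob also took in its shadow. I relied on the scene view for the level.

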